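# Run in a push-button switch on a hand-cranked cam rig

### The job

Set the loose push-button switch down in the nest of the hand-cranked cam rig, gently and fully home with its button facing the ram, and let go of it. Then take the crank by its grip, press it lightly down while turning it clockwise until its drive pin drops in, and, keeping it down, crank on slowly and evenly so that the ram pushes the button in exactly twice, carrying it through the heavy point of each turn without forcing it or letting it race or fall back. Stop with the ram fully back and the grip pointing away from the nest, let the crank spring up and let go, and leave the other things on the bench alone.

Things in the scene. Friction and masses are not known exactly. Their poses are not given: they have to be found in the camera images.
- rig: Hand-cranked cam rig, fixed to the bench: aluminium base plate 385 x 150 mm, its top 18 mm above the bench. Origin on the upright crank axis at bench level; x runs along the plate towards the nest, z is up. Along x stand: crank over a steel cam disc, grey guide block (56 mm wide, 68 mm high, middle at x = 105 mm), the round ram that the cam pushes out of it (axis 49 mm up), the nest at x = 232 mm.
- nest (a point): Centre of the floor of the black nest, 24 mm above the bench. The open pocket is 62 mm (along rig x) by 48 mm, 7 mm deep, chamfered, walls 11 mm thick with the rim 31 mm above the bench. An aluminium thrust plate 62 mm wide stands across its far (+x) end, 0.6 mm beyond the pocket's edge, top 56 mm above the bench. Axes as the rig's.
- handle (a point): Point on the axis of the crank's upright black grip, 22 mm thick and 48 mm tall, 22 mm below its top. It lies 60 mm from the crank axis and 119 mm above the bench with the crank sprung up, 9.5 mm lower with the crank fully down. The crank arm's top is 90 mm above the bench (crank up). The grip spins freely on its pin, so the fingers need not turn with the crank.
- crank (a joint): Crank angle q, rad, counting whole turns; 0 = grip pointing away from the nest, grows clockwise seen from above; grip at rig x = -60 cos q, y = 60 sin q mm. A spring holds the crank up (4 N; 7 N fully down). Pushed 1.5 mm down its drive pin (26 mm from the axis) rides on the cam's rim; over the rim's one notch it drops 8 mm and drives the cam. Starts at -1.6 to -0.7; the notch is met between -0.5 and 0.5.
- ram (a joint): How far the ram stands out, m: 0 fully back (crank engaged at q = 0), 0.040 at full stroke (q = 3.14, 9.42). It meets the seated switch's button at about 0.030. Just before full stroke the crank is heavy (about 8 N at the grip, against the turning); just after it the spring drives the crank forward as hard. Elsewhere it needs about 2 N.
- switch_box: Loose push-button switch, a grey box 60 x 46 mm and 50 mm tall, 0.2 to 0.4 kg. Origin at the centre of its underside, x along its 60 mm length, z up. A black mushroom button 34 mm wide and 12 mm thick stands out of its -x end, axis 25 mm above the underside.
- button_face (a point): Middle of the mushroom button's outer face when the button is out: 52 mm from the box's middle on its -x side, 25 mm above its underside.
- button (a joint): How far the mushroom button is pushed in, m: 0 out, about 0.007 to 0.009 at the ram's full stroke; a stiff spring of 10 N at first to about 50 N.
- solder_spool: Bystander: light metal spool, 60 mm across, 46 mm tall, origin at the centre of its underside.
- cup: Bystander: open paper cup, 72 mm across the rim, 90 mm tall, origin at the centre of its underside.
- screwdriver: Bystander: black-handled screwdriver 180 mm long lying on the bench along its x axis, origin at its middle.
Mind the look-alikes: they are no part of the job. What is shaped like the switch_box but orange or yellow is not meant.

How it is judged (in metres and radians):
On the way, in this order (a step that is already met when the one before it is completed fails the run):
1. the switch sits fully home in the nest, its button facing the ram, and is let go (horizontal distance between switch_box and nest below 0.003 m and z of switch_box in the frame of nest below 0.002 m and angle between the z axis of switch_box and the z axis of rig, either way round below 0.06 rad and x of button_face in the frame of nest below -0.045 m and contact force between the fingers and switch_box below 0.1 N), for 0.2 s.
2. the ram presses the button in for the first time (value of joint button above 0.0055 m and value of joint ram above 0.036 m), for 0.03 s.
3. the crank has been carried on over the heavy point and the ram is back (value of joint crank above 5 rad and value of joint ram below 0.008 m), for 0.03 s.
4. the ram presses the button in for the second time (all of step 2 and value of joint crank above 8 rad), for 0.03 s.
At the end, for the whole second after the job is handed in: crank two turns on, grip pointing away from the nest (12.57 rad, within 0.4), sprung up (handle point over 117 mm high); ram back (under 4 mm out); switch at rest in the nest, centred within 3 mm, within 2 mm of its floor, level within 0.06 rad, button out and facing the ram (horizontal distance between switch_box and nest below 0.003 m and z of switch_box in the frame of nest below 0.002 m and angle between the z axis of switch_box and the z axis of rig, either way round below 0.06 rad and x of button_face in the frame of nest below -0.045 m and value of joint crank between 12.17 and 12.97 rad and value of joint ram below 0.004 m and height (world z) of handle above 0.117 m and value of joint button below 0.001 m and linear speed of switch_box below 0.01 m/s); the robot touches nothing.
It fails at once if the crank or the ram races or snaps back: crank over 4 rad/s, or ram over 100 mm/s either way (velocity of joint crank above 4 rad/s or velocity of joint ram above 0.1 m/s or velocity of joint ram below -0.1 m/s).
It fails at once if the engaged crank falls back (turns backwards faster than 0.5 rad/s while pressed down) (height (world z) of handle below 0.113 m and velocity of joint crank below -0.5 rad/s).
It fails at once if the crank is forced: the contact forces on its drive pin (turning load and push-down together) add up to more than 50 N (contact force between crank_arm_c0 and anything else above 50 N).
It fails at once if the switch is rammed or jammed into the nest: contact forces between it and the rig adding up to more than 80 N while it is being set down (contact force between switch_box and rig above 80 N and value of joint ram below 0.015 m).
It fails at once if a bystander is pushed more than 30 mm (distance of any of solder_spool, cup, screwdriver from where it was at the start of the episode above 0.03 m).
It also fails if it takes over 72 s, if anything falls off the work surface, if the arm or the gripper's body presses on something with over 40 N, if the wrist force passes 120 N, or if a joint passes its speed limit or range.

### The arm

A 6-joint arm with a two-finger parallel gripper is mounted at the origin on the work surface. World frame = base frame: x ahead of the robot, y to its left, z up, the work surface at z = 0. Lengths are in m, angles in degrees, forces in N, time in s.
With the tool pointing down it reaches from about 0.3 to 0.75 m from the base axis. Payload 8.5 kg.
Tool frame: the origin (TCP) lies midway between the tips of the shut fingers; the grasp point (between the pads) lies 19 mm behind it; y points along the fingers, z is the direction in which the jaws open and shut, and the axes are right-handed (so a half turn about y gives the same grasp; the last joint's range is limited). The gripper opens to 85 mm and grips with 20 to 120 N. Pads are 22 mm wide; open, the fingers measure 114 mm over their backs; the gripper's body (76 mm by 85 mm) begins 54 mm behind the grasp point. The pads swing forward as they close: fully open they stand 13 mm farther back than shut.
Start: joints at [-81.091, 21.807, 74.336, -0, 83.858, -12.336], TCP at [0.199, -0.513, 0.231] pointing down, gripper open.
Joint ranges: [-178.18, 178.18], [-50.72, 133.34], [12.68, 142.11], [-81.47, 261.47], [9.98, 163.14], [-165.26, 165.26]. Speed limits (degrees/s): [136.94, 136.94, 180, 180, 180, 180].

### API

Orientations are given as a 3x3 rotation matrix whose columns are the frame's x, y, z axes.
In Python, from rig import status, imaging, job gives the robot as it stands. The module is installed in compiled form; this text tells all that it offers.
- The arm moves only by the tool jog_arm, never from a script. Its argument "rows" is a list of rows, each an object of numbers: "hand": the opening, from 0 (shut) to 1 (fully open); "dx", "dy", "dz": the shift along the tool's x, y, z in cm; "ax", "ay", "az": the turn, a rotation vector about the tool's x, y, z in degrees. In form: [{"hand": .., "dx": .., "dy": .., "dz": .., "ax": .., "ay": .., "az": ..}, ...]. A call has exactly 5 rows; each row shifts and turns the commanded pose from where the row before left it, along the tool's axes as they then stand; what a row does not reach is not made up. A row lasts 1/12 s, in which the tool goes at most 41.7 mm and 7.16 degrees, less where a joint would pass 70% of its speed; a pose out of reach is approached as far as the arm can. A call is refused whole if a number of a shift passes 4.17 or a number of a turn 7.16, either way. A call with a gripper value outside its range is refused whole. The fingers move at their own pace and stop on an object; "newtons" is the grip in N (left out, the last holds). Time passes only in rows, so rows that do not move let the fingers close, or fill a call up. It gives the time, the measured TCP pose, the force and the opening at its end, in the units of the state.
- status.observe(): the state, without advancing time (a new reading comes with each control period).
- imaging.get_image(name): name is "scene" or "top" or "wrist"; returns the picture (480x640x3 uint8, red, green, blue); there is no depth.
- imaging.camera_model(name): a dict with "K" (3x3 intrinsics, pixels), "distortion" ([k1, k2, p1, p2, k3] as OpenCV has them; the pictures are not rectified), "position" and "rotation" of the camera in the world; the wrist camera has in their place "tool_from_camera" (4x4, takes a point from camera to tool coordinates, whose origin is the TCP and whose axes are the tool frame's). Camera axes: x right, y down, z forward; pixel columns grow to the right and rows downward; lengths in m; the calibration is good to about 2 mm. A picture is of the moment at which its call begins: read the wrist's pose just before it. camera_model takes no time and is no camera call.
- job.close_job(): hands the job in, once; it reports no verdict.
The state is a dict: "time_s": time; "q": joint angles; "qvel": joint speeds; "joint_efforts": joint torques, N m; "position": TCP position; "tool_rot": TCP orientation; "ft_force": force on the tool from outside, world axes, zero at the start; "wrist_torque": the same for the moment, N m; "grip_width": finger opening in m.
Only numpy, scipy, OpenCV 4.12 (cv2) and the standard library are available. Lean on these libraries where they do the work, as an engineer would, in place of code of your own. Each camera call takes 0.05 s, during which the arm holds its last target.

## Working session

There is one attempt and no reset: what is moved stays moved. The work goes in short steps, Python scripts to look and compute and a tool call to move; the robot and the scene stay as the last step left them, time stands still between calls to the robot, and variables do not carry over. Pictures are saved under pics/ and viewed, and the job is handed in when it is done.

Besides the shell and the picture viewer there is one more tool, called after ">>>" in YAML: its name, and indented under it one key for each argument. jog_arm: Moves the arm, as the interface text tells. Its arguments: {"type":"object","properties":{"rows":{"type":"array"},"newtons":{"type":"number"}},"required":["rows"]}

```bash
mkdir -p pics
cat > h.py <<'E'
import numpy as np, cv2
from rig import status, imaging, job
def snap(n,f):
    im=imaging.get_image(n); cv2.imwrite('pics/'+f,cv2.cvtColor(im,cv2.COLOR_RGB2BGR)); return im
def cam(n,st=None):
    m=imaging.camera_model(n); K=np.array(m['K']); D=np.array(m['distortion'])
    if n=='wrist':
        T=np.eye(4); T[:3,:3]=st['tool_rot']; T[:3,3]=st['position']
        T=T@np.array(m['tool_from_camera']); return K,D,T[:3,:3],T[:3,3]
    return K,D,np.array(m['rotation']),np.array(m['position'])
def ray(c,uv):
    K,D,R,p=c
    u=cv2.undistortPoints(np.array(uv,float).reshape(-1,1,2),K,D).reshape(-1,2)
    d=(R@np.c_[u,np.ones(len(u))].T).T
    return p,d/np.linalg.norm(d,axis=1)[:,None]
def plane(c,uv,z):
    p,d=ray(c,uv); return p+d*((z-p[2])/d[:,2])[:,None]
def tri(c1,uv1,c2,uv2):
    A=np.zeros((3,3));b=np.zeros(3);L=[]
    for c,uv in((c1,uv1),(c2,uv2)):
        p,d=ray(c,[uv]);P=np.eye(3)-np.outer(d[0],d[0]);A+=P;b+=P@p;L.append((P,p))
    x=np.linalg.solve(A,b); return x,[np.linalg.norm(P@(x-p)) for P,p in L]
def proj(c,X):
    K,D,R,p=c
    X=np.atleast_2d(X); rv=cv2.Rodrigues(R.T)[0]; return cv2.projectPoints(X.astype(float),rv,-R.T@p,K,D)[0].reshape(-1,2)
E
python3 - <<'E'
from h import *
s=status.observe()
for k,v in s.items(): print(k,np.round(v,4).tolist())
for n in('scene','top','wrist'): snap(n,n+'0.png'); print(n,imaging.camera_model(n))
E
```

```text
time_s 0.0
q [-81.0901, 21.8427, 74.3868, -0.0003, 83.8587, -12.3348]
qvel [-0.0195, 0.0303, 0.0167, -0.0861, -0.0119, 0.0049]
joint_efforts [0.0001, -44.8455, -23.1273, -0.0001, 0.0048, -0.0]
position [0.1993, -0.5123, 0.2307]
tool_rot [[-0.932, -0.0002, 0.3624], [-0.3624, 0.0015, -0.932], [-0.0003, -1.0, -0.0015]]
ft_force [-0.3897, 0.279, -0.7153]
wrist_torque [0.0006, -0.0063, -0.0636]
grip_width 0.0855
scene {'K': array([[451.18667797,   0.        , 310.74916589],
       [  0.        , 451.18667797, 235.42403136],
       [  0.        ,   0.        ,   1.        ]]), 'distortion': array([-0.01138285,  0.        ,  0.        ,  0.        ,  0.        ]), 'position': array([1.41373102, 0.52378123, 0.79893184]), 'rotation': array([[-0.56784454,  0.47777075, -0.67028926],
       [ 0.82280913,  0.35240188, -0.44586775],
       [ 0.02318863, -0.80470369, -0.59322362]])}
top {'K': array([[491.18672897,   0.        , 324.80534043],
       [  0.        , 491.18672897, 238.40889316],
       [  0.        ,   0.        ,   1.        ]]), 'distortion': array([-0.13512756,  0.        ,  0.    
[... 168 characters left out ...]
77848, -0.0209444 , -0.00207839],
       [ 0.00477239, -0.1294117 , -0.99157947]])}
wrist {'K': array([[333.981985  ,   0.        , 318.70983297],
       [  0.        , 333.981985  , 244.34618595],
       [  0.        ,   0.        ,   1.        ]]), 'distortion': array([-0.03116119,  0.        ,  0.        ,  0.        ,  0.        ]), 'tool_from_camera': array([[ 7.20438932e-04,  9.60367825e-01,  2.78734858e-01,
        -7.06774055e-02],
       [-3.29324161e-04, -2.78734688e-01,  9.60368089e-01,
        -1.42472783e-01],
       [ 9.99999686e-01, -7.83680684e-04,  1.15461008e-04,
        -1.51754703e-05],
       [ 0.00000000e+00,  0.00000000e+00,  0.00000000e+00,
         1.00000000e+00]])}
```

View pics/scene0.png

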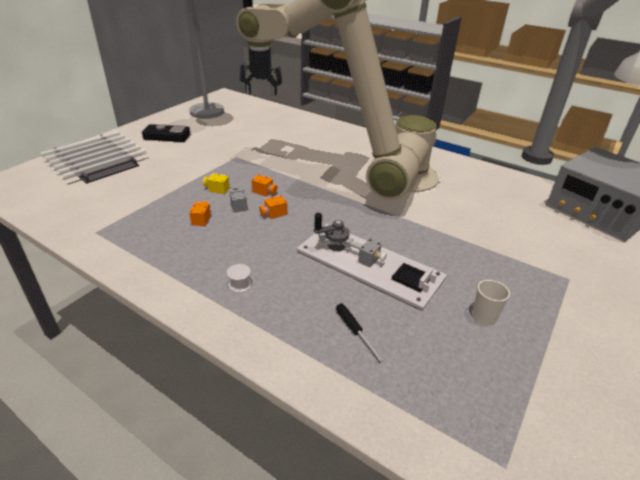

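View pics/top0.png

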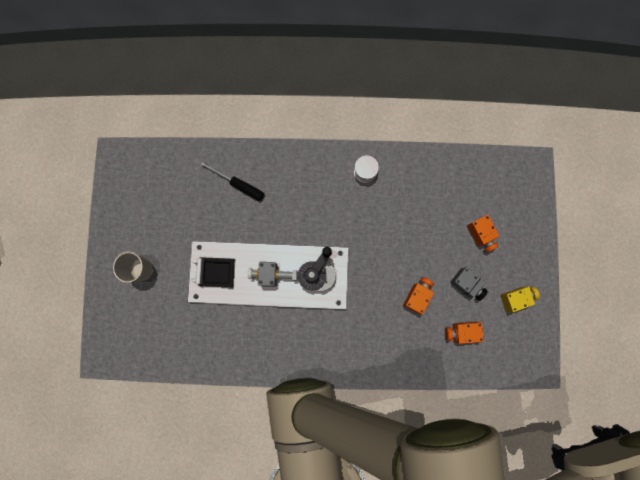

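View pics/wrist0.png

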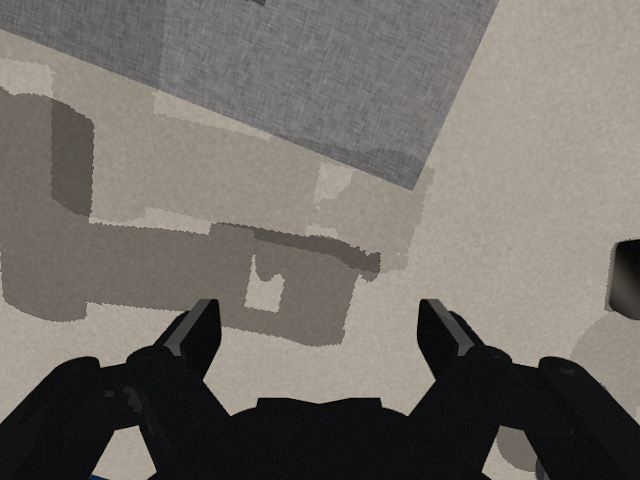

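The scene image shows the rig in the middle and the grey switch at about (238,200) among the orange and yellow look-alikes. In the top image the switch is at (469,282) with its button at (482,294). The nest is at (217,273), the crank hub at (312,275) and the grip at (327,252). Next I'll zoom in.

Run:
```python
import cv2,numpy as np
a=cv2.imread('pics/top0.png'); b=cv2.imread('pics/scene0.png')
A=cv2.resize(a[205:355,395:555],None,fx=5,fy=5,interpolation=cv2.INTER_CUBIC)[:, :800]
cv2.imwrite('pics/c1.png',cv2.resize(a[240:320,430:520],(675,600),interpolation=cv2.INTER_CUBIC))
cv2.imwrite('pics/c2.png',cv2.resize(a[230:320,180:355],(778,400),interpolation=cv2.INTER_CUBIC))
cv2.imwrite('pics/c3.png',cv2.resize(b[170:230,190:290],(800,480),interpolation=cv2.INTER_CUBIC))
cv2.imwrite('pics/c4.png',cv2.resize(b[200:310,290:450],(800,550),interpolation=cv2.INTER_CUBIC))
```

```text
(no output)
```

View pics/c1.png

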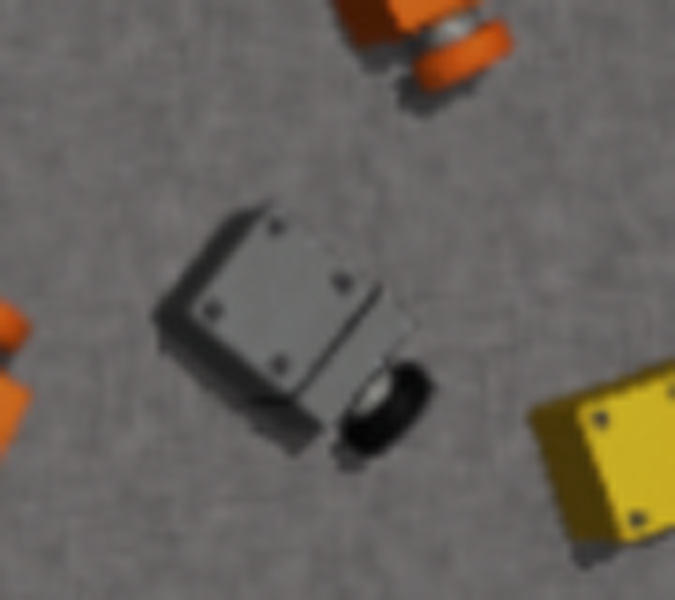

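View pics/c2.png

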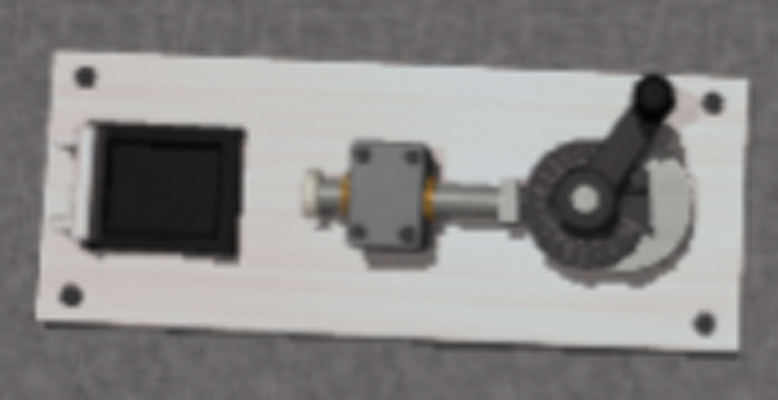

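View pics/c3.png

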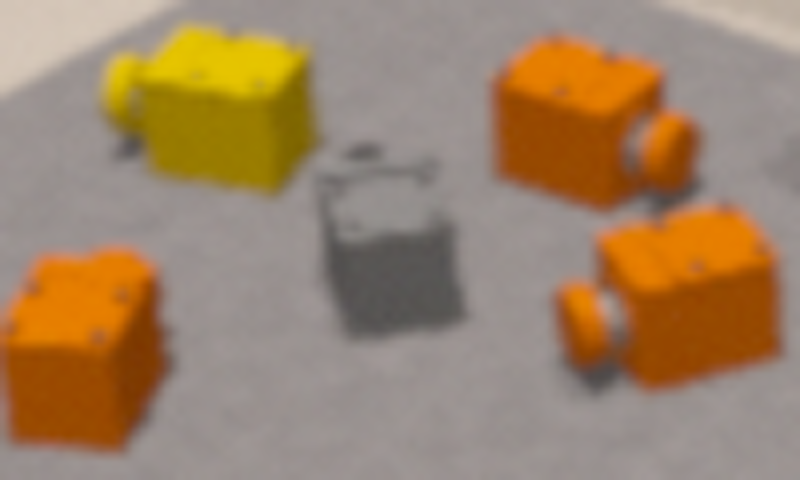

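View pics/c4.png

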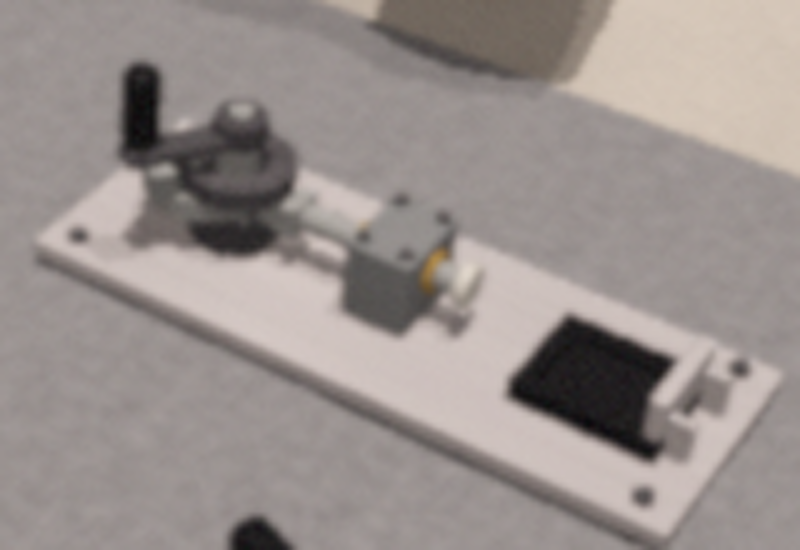

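Run:
```python
from h import *
c=cam('top'); s=cam('scene')
f=lambda l,o,k: [(x/k+o[0],y/k+o[1]) for x,y in l]
print(plane(c,f([(268,203),(185,295),(300,400),(412,325),(276,227),(343,283),(279,364),(212,312)],(430,240),7.5),.05).round(3))
print('btn',plane(c,f([(388,410)],(430,240),7.5),.035).round(3))
k=778/175
P=f([(85,77),(70,295),(713,103),(705,323)],(180,230),k)
print('holes',plane(c,P,.018).round(4))
print('hub',plane(c,f([(586,200)],(180,230),k),.1).round(4),'grip',plane(c,f([(654,97)],(180,230),k),.141).round(4))
print('nest rim in',plane(c,f([(105,142),(228,147),(222,242),(98,238)],(180,230),k),.031).round(4))
# triangulate holes with scene
S=[(740/5+290,368/5+200),(643/5+290,495/5+200),(78/5+290,234/5+200)]
T=[P[1],P[0],P[2]]
for a,b in zip(S,T): print(tri(s,a,c,b))
print('grip top',tri(s,(143/5+290,72/5+200),c,f([(654,97)],(180,230),k)[0]))
print('screws', [tri(s,(x/8+190,y/8+170),c,t) for (x,y),t in zip([(353,224),(437,216)],f([(276,227),(212,312)],(430,240),7.5))])
```

```text
[[ 0.556 -0.344  0.05 ]
 [ 0.526 -0.317  0.05 ]
 [ 0.494 -0.354  0.05 ]
 [ 0.518 -0.391  0.05 ]
 [ 0.548 -0.347  0.05 ]
 [ 0.531 -0.368  0.05 ]
 [ 0.505 -0.347  0.05 ]
 [ 0.521 -0.326  0.05 ]]
btn [[ 0.491 -0.387  0.035]]
holes [[ 0.5932  0.3     0.018 ]
 [ 0.4736  0.3025  0.018 ]
 [ 0.5864 -0.0457  0.018 ]
 [ 0.4669 -0.0434  0.018 ]]
hub [[0.5275 0.0205 0.1   ]] grip [[ 0.5763 -0.0125  0.141 ]]
nest rim in [[0.5566 0.2838 0.031 ]
 [0.5555 0.2163 0.031 ]
 [0.5042 0.2175 0.031 ]
 [0.5046 0.2852 0.031 ]]
(array([0.47302553, 0.30367775, 0.01854063]), [np.float64(0.0013878139896001712), np.float64(0.0013878139896002714)])
(array([0.59261882, 0.30099174, 0.01888212]), [np.float64(0.0012570423961777038), np.float64(0.001257042396177666)])
(array([ 0.5857311 , -0.04466917,  0.01873119]), [np.float64(0.0011426848259475661), np.float64(0.0011426848259476028)])
grip top (array([ 0.57625553, -0.01160137,  0.13647945]), [np.float64(0.0010896543096171982), np.float64(0.0010896543096172338)])
screws [(array([ 0.54758092, -0.34583687,  0.04984936]), [np.float64(0.001065475753426947), np.float64(0.0010654757534269636)]), (array([ 0.52065554, -0.32578037,  0.04750914]), [np.float64(0.0006900216154740445), np.float64(0.0006900216154740861)])]
```

```bash
cat >> h.py <<'E'
from scipy.spatial.transform import Rotation as Ro
import json
def head(R): return np.degrees(np.arctan2(R[1][2],R[0][2]))
def downR(h):  # tool pointing straight down with jaw axis heading h deg
    a=np.radians(h); z=np.array([np.cos(a),np.sin(a),0]); y=np.array([0,0,-1.]); x=np.cross(y,z); return np.c_[x,y,z]
def plan(pts,hand,p=None,R=None):
    """pts: list of (xyz, heading, rows); prints calls of 5 rows"""
    s=status.observe(); p=np.array(s['position']) if p is None else np.array(p); R=np.array(s['tool_rot']) if R is None else R
    out=[]
    for q,h,n in pts:
        p0,R0=p.copy(),R.copy(); Rt=downR(h); dv=(Ro.from_matrix(R0).inv()*Ro.from_matrix(Rt)).as_rotvec()
        for i in range(1,n+1):
            f=i/n; tp=p0+(np.array(q)-p0)*f; Rn=R0@Ro.from_rotvec(dv*f).as_matrix()
            d=np.round(R.T@(tp-p)*100,2); a=np.round(np.degrees((Ro.from_matrix(R).inv()*Ro.from_matrix(Rn)).as_rotvec()),2)
            out.append(dict(hand=hand,dx=d[0],dy=d[1],dz=d[2],ax=a[0],ay=a[1],az=a[2]))
            p=p+R@d/100; R=R@Ro.from_rotvec(np.radians(a)).as_matrix()
    for i in range(0,len(out),5):
        print(json.dumps([{k:float(v)+0 for k,v in r.items() if v or k=='hand'} for r in out[i:i+5]]))
    print('end',p.round(4),head(R))
E
python3 - <<'E'
from h import *
plan([((0.524,-0.352,0.20),-41,10)],0.8)
E
```

```text
[{"hand": 0.8, "dx": -3.61, "dy": 0.31, "dz": -0.32, "ax": 0.01, "ay": -2.78}, {"hand": 0.8, "dx": -3.62, "dy": 0.31, "dz": -0.14, "ay": -2.77}, {"hand": 0.8, "dx": -3.62, "dy": 0.31, "dz": 0.03, "ax": 0.01, "ay": -2.78, "az": -0.01}, {"hand": 0.8, "dx": -3.61, "dy": 0.31, "dz": 0.21, "ay": -2.77}, {"hand": 0.8, "dx": -3.61, "dy": 0.31, "dz": 0.38, "ax": 0.01, "ay": -2.78}]
[{"hand": 0.8, "dx": -3.58, "dy": 0.31, "dz": 0.56, "ay": -2.77, "az": -0.01}, {"hand": 0.8, "dx": -3.54, "dy": 0.3, "dz": 0.73, "ax": 0.01, "ay": -2.78}, {"hand": 0.8, "dx": -3.51, "dy": 0.31, "dz": 0.9, "ax": 0.01, "ay": -2.77}, {"hand": 0.8, "dx": -3.46, "dy": 0.31, "dz": 1.07, "ay": -2.78}, {"hand": 0.8, "dx": -3.41, "dy": 0.31, "dz": 1.23, "ax": 0.01, "ay": -2.77, "az": -0.01}]
end [ 0.524 -0.352  0.2  ] -41.00385975345927
```

>>> jog_arm:
  rows:
    - {"hand": 0.8, "dx": -3.6, "dy": 0.3, "dz": -0.3, "ay": -2.8}
    - {"hand": 0.8, "dx": -3.6, "dy": 0.3, "dz": -0.1, "ay": -2.8}
    - {"hand": 0.8, "dx": -3.6, "dy": 0.3, "dz": 0, "ay": -2.8}
    - {"hand": 0.8, "dx": -3.6, "dy": 0.3, "dz": 0.2, "ay": -2.8}
    - {"hand": 0.8, "dx": -3.6, "dy": 0.3, "dz": 0.4, "ay": -2.8}

```text
invalid input at $.rows[0]: expected keys hand, dx, dy, dz, ax, ay, az
```

>>> jog_arm:
  rows:
    - {"hand": 0.8, "dx": -3.6, "dy": 0.3, "dz": 0.6, "ay": -2.8}
    - {"hand": 0.8, "dx": -3.5, "dy": 0.3, "dz": 0.7, "ay": -2.8}
    - {"hand": 0.8, "dx": -3.5, "dy": 0.3, "dz": 0.9, "ay": -2.8}
    - {"hand": 0.8, "dx": -3.5, "dy": 0.3, "dz": 1.1, "ay": -2.8}
    - {"hand": 0.8, "dx": -3.4, "dy": 0.3, "dz": 1.2, "ay": -2.8}

```text
invalid input at $.rows[0]: expected keys hand, dx, dy, dz, ax, ay, az
```

Run:
```python
from h import *
s=status.observe(); print(s['position'],head(s['tool_rot']),s['qvel'],s['time_s'],s['grip_width'],s['ft_force'])
import pickle; 
snap('wrist','w1.png'); pickle.dump(s,open('w1.pkl','wb'))
```

```text
[ 0.19925122 -0.5124037   0.230856  ] -68.75385646198617 [-0.01845413 -0.14959087 -0.16813188 -0.00893733  0.00067362 -0.01304321] 0.15 0.08518453411907867 [-0.57974045 -1.19196184 -0.15737835]
```

View pics/w1.png

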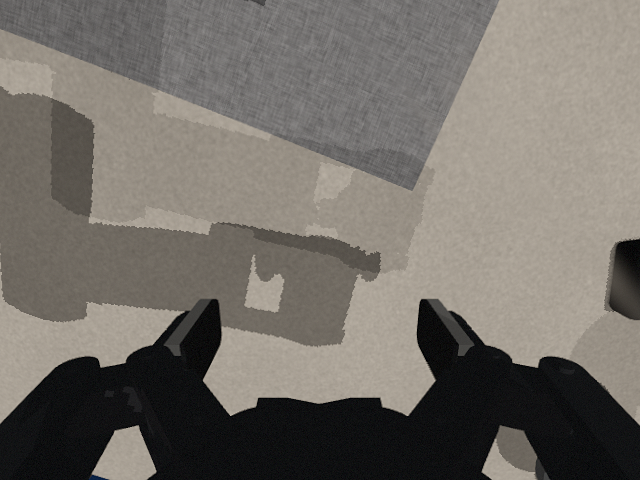

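The call was refused because every row needs all seven keys, so I'll send it again in full. The wrist picture is still the start view.

>>> jog_arm:
  rows:
    - {"hand": 0.8, "dx": -3.6, "dy": 0.3, "dz": -0.3, "ax": 0, "ay": -2.8, "az": 0}
    - {"hand": 0.8, "dx": -3.6, "dy": 0.3, "dz": -0.1, "ax": 0, "ay": -2.8, "az": 0}
    - {"hand": 0.8, "dx": -3.6, "dy": 0.3, "dz": 0, "ax": 0, "ay": -2.8, "az": 0}
    - {"hand": 0.8, "dx": -3.6, "dy": 0.3, "dz": 0.2, "ax": 0, "ay": -2.8, "az": 0}
    - {"hand": 0.8, "dx": -3.6, "dy": 0.3, "dz": 0.4, "ax": 0, "ay": -2.8, "az": 0}

```text
time_s: 0.62
position: [0.3624, -0.4319, 0.2161]
tool_rot: [[-0.816, -0.0, 0.579], [-0.579, 0.0, -0.816], [-0.0, -1.0, -0.0]]
ft_force: [-0.5, -1.4, 0.3]
grip_width: 0.0685
```

>>> jog_arm:
  rows:
    - {"hand": 0.8, "dx": -3.6, "dy": 0.3, "dz": 0.6, "ax": 0, "ay": -2.8, "az": 0}
    - {"hand": 0.8, "dx": -3.5, "dy": 0.3, "dz": 0.7, "ax": 0, "ay": -2.8, "az": 0}
    - {"hand": 0.8, "dx": -3.5, "dy": 0.3, "dz": 0.9, "ax": 0, "ay": -2.8, "az": 0}
    - {"hand": 0.8, "dx": -3.5, "dy": 0.3, "dz": 1.1, "ax": 0, "ay": -2.8, "az": 0}
    - {"hand": 0.8, "dx": -3.4, "dy": 0.3, "dz": 1.2, "ax": 0, "ay": -2.8, "az": 0}

```text
time_s: 1.03
position: [0.5248, -0.3512, 0.201]
tool_rot: [[-0.651, -0.0, 0.759], [-0.759, 0.0, -0.651], [0.0, -1.0, -0.0]]
ft_force: [-0.2, -0.1, 1.0]
grip_width: 0.0686
```

```bash
cat >> h.py <<'E'
import pickle
def wsnap(n):
    s=status.observe(); im=snap('wrist',n+'.png'); pickle.dump(s,open(n+'.pkl','wb'))
    print('t',s['time_s'],'p',np.round(s['position'],4),'h',round(head(s['tool_rot']),2),'qv',np.abs(s['qvel']).max().round(2),'gw',round(s['grip_width'],4),'F',np.round(s['ft_force'],1)); return s,im
E
python3 -c "
from h import *
wsnap('w2')"
```

```text
t 1.0333 p [ 0.5248 -0.3512  0.201 ] h -40.61 qv 38.34 gw 0.0686 F [-0.2 -0.1  1. ]
```

View pics/w2.png

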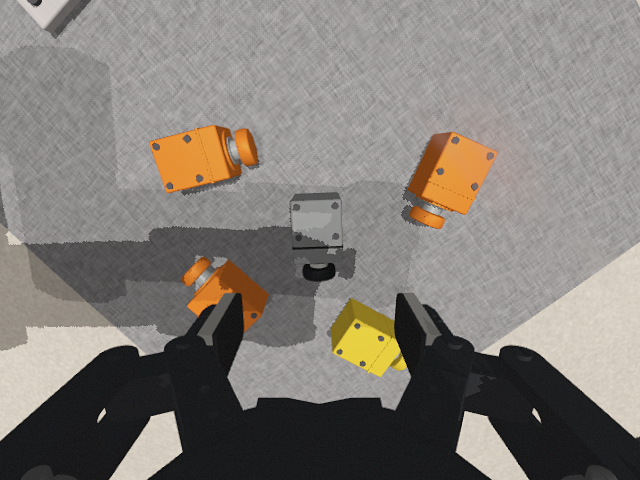

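The wrist picture shows the grey switch at about (317,222) with its button toward the bottom, at (319,270), lined up with the tool. Next I'll measure it and check how much room the fingers have.

Run:
```python
from h import *
im=cv2.imread('pics/w2.png')
cv2.imwrite('pics/w2c.png',cv2.resize(im[180:300,260:380],(600,600),interpolation=cv2.INTER_CUBIC))
s=pickle.load(open('w2.pkl','rb')); c=cam('wrist',s)
for n,u in dict(scr=[(297,207),(335,205),(336,236),(298,238)],edge=[(290,195),(341,193),(342,248),(293,250)]).items():
    P=plane(c,u,.05); print(n,P.round(4).tolist(),P.mean(0).round(4)); 
print('dec',plane(c,[(268,298),(228,262),(248,333),(188,300),(190,262),(210,258)],.05).round(3).tolist(), plane(c,[(333,345),(350,300),(400,335),(380,375)],.05).round(3).tolist())
```

```text
scr [[0.5231, -0.3234, 0.05], [0.5498, -0.344, 0.05], [0.5323, -0.3664, 0.05], [0.5049, -0.3453, 0.05]] [ 0.5275 -0.3448  0.05  ]
edge [[0.5255, -0.3115, 0.05], [0.5606, -0.3393, 0.05], [0.5292, -0.3787, 0.05], [0.4938, -0.3508, 0.05]] [ 0.5273 -0.3451  0.05  ]
dec [[0.443, -0.371, 0.05], [0.44, -0.32, 0.05], [0.402, -0.386, 0.05], [0.383, -0.322, 0.05], [0.413, -0.297, 0.05], [0.43, -0.306, 0.05]] [[0.457, -0.451, 0.05], [0.502, -0.424, 0.05], [0.515, -0.486, 0.05], [0.471, -0.511, 0.05]]
```

View pics/w2c.png

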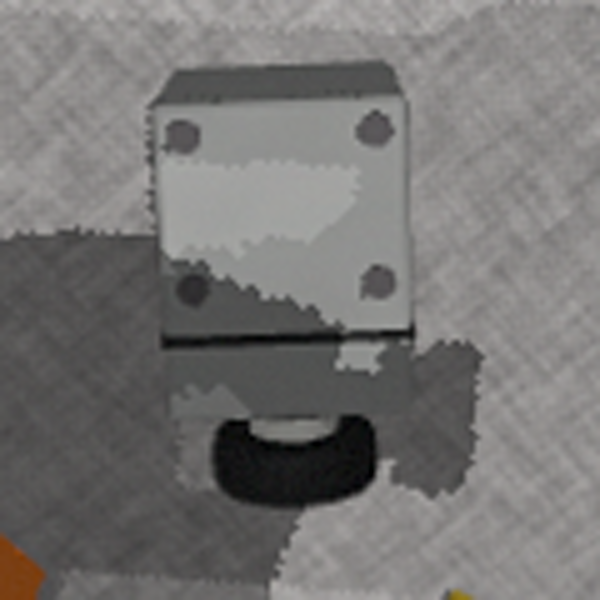

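Run:
```python
from h import *
s=pickle.load(open('w2.pkl','rb')); c=cam('wrist',s)
u=[(260+x/5,180+y/5) for x,y in [(155,100),(407,95),(413,410),(166,418)]]
P=plane(c,u,.05); print(P.round(4),P.mean(0)); 
for i in range(4): print(np.linalg.norm(P[i]-P[i-1]).round(4), np.degrees(np.arctan2(*(P[i]-P[i-1])[1::-1])).round(1))
print('btn', plane(c,[(260+296/5,180+490/5)],.03))
```

```text
[[ 0.5233 -0.3153  0.05  ]
 [ 0.5575 -0.3436  0.05  ]
 [ 0.521  -0.3895  0.05  ]
 [ 0.4851 -0.3608  0.05  ]] [ 0.52171599 -0.35231008  0.05      ]
0.0594 50.0
0.0444 -39.5
0.0587 -128.5
0.046 141.3
btn [[ 0.48885987 -0.39360977  0.03      ]]
```

>>> jog_arm:
  rows:
    - {"hand": 0.8, "dx": 0.1, "dy": 2.0, "dz": -0.2, "ax": 0, "ay": -0.7, "az": 0}
    - {"hand": 0.8, "dx": 0.1, "dy": 2.0, "dz": 0, "ax": 0, "ay": -0.7, "az": 0}
    - {"hand": 0.8, "dx": 0.1, "dy": 2.0, "dz": 0, "ax": 0, "ay": 0, "az": 0}
    - {"hand": 0.8, "dx": 0, "dy": 2.0, "dz": 0, "ax": 0, "ay": 0, "az": 0}
    - {"hand": 0.8, "dx": 0, "dy": 0, "dz": 0, "ax": 0, "ay": 0, "az": 0}

```text
time_s: 1.5
position: [0.5184, -0.3521, 0.1172]
tool_rot: [[-0.634, -0.005, 0.773], [-0.773, 0.005, -0.634], [-0.001, -1.0, -0.008]]
ft_force: [-0.3, 0.2, -0.0]
grip_width: 0.0684
```

```bash
python3 -c "
from h import *
s,im=wsnap('w3')
cv2.imwrite('pics/w3c.png',cv2.resize(im[200:400,220:420,::-1],(600,600),interpolation=cv2.INTER_CUBIC))"
```

```text
t 1.5 p [ 0.5184 -0.3521  0.1172] h -39.36 qv 4.35 gw 0.0684 F [-0.3  0.2 -0. ]
```

View pics/w3c.png

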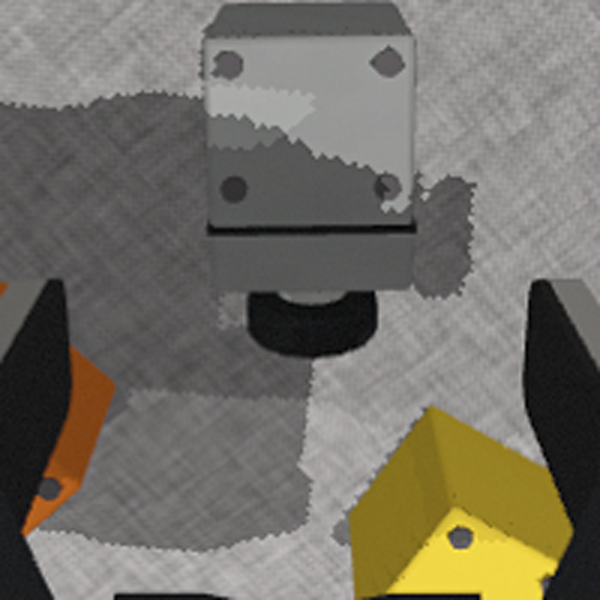

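Run:
```python
from h import *
s=pickle.load(open('w3.pkl','rb')); c=cam('wrist',s); c2=cam('wrist',pickle.load(open('w2.pkl','rb')))
u=[(220+x/3,200+y/3) for x,y in [(205,38),(413,36),(414,290),(211,291)]]
v=[(260+x/5,180+y/5) for x,y in [(155,100),(407,95),(413,410),(166,418)]]
P=plane(c,u,.05); print(P.round(4),P.mean(0)); 
for i in range(4): print(np.linalg.norm(P[i]-P[i-1]).round(4), np.degrees(np.arctan2(*(P[i]-P[i-1])[1::-1])).round(1), tri(c,u[i],c2,v[i])[0].round(4))
print(status.observe()['position'])
```

```text
[[ 0.5226 -0.3156  0.05  ]
 [ 0.557  -0.3432  0.05  ]
 [ 0.5214 -0.39    0.05  ]
 [ 0.4853 -0.3608  0.05  ]] [ 0.52157601 -0.35241956  0.05      ]
0.0586 50.5 [ 0.526  -0.3142  0.067 ]
0.0441 -38.8 [ 0.557  -0.3448  0.0426]
0.0588 -127.3 [ 0.5217 -0.3888  0.0526]
0.0464 141.1 [ 0.4849 -0.3611  0.0491]
[ 0.51913324 -0.35271822  0.11960598]
```

>>> jog_arm:
  rows:
    - {"hand": 0.8, "dx": -0.1, "dy": 2.5, "dz": 0.1, "ax": 0, "ay": -0.5, "az": 0}
    - {"hand": 0.8, "dx": -0.1, "dy": 3.0, "dz": 0.1, "ax": 0, "ay": 0, "az": 0}
    - {"hand": 0.8, "dx": 0, "dy": 3.0, "dz": 0, "ax": 0, "ay": 0, "az": 0}
    - {"hand": 0.8, "dx": 0, "dy": 1.8, "dz": 0, "ax": 0, "ay": 0, "az": 0}
    - {"hand": 0.8, "dx": 0, "dy": 0.8, "dz": 0, "ax": 0, "ay": 0, "az": 0}

```text
time_s: 1.97
position: [0.5223, -0.3528, 0.009]
tool_rot: [[-0.627, -0.002, 0.779], [-0.779, 0.002, -0.627], [-0.0, -1.0, -0.002]]
ft_force: [0.1, -0.5, -0.0]
grip_width: 0.068
```

>>> jog_arm:
  rows:
    - {"hand": 0.8, "dx": 0, "dy": 0, "dz": 0, "ax": 0, "ay": 0, "az": 0}
    - {"hand": 0.8, "dx": 0, "dy": 0, "dz": 0, "ax": 0, "ay": 0, "az": 0}
    - {"hand": 0.8, "dx": 0, "dy": 0, "dz": 0, "ax": 0, "ay": 0, "az": 0}
    - {"hand": 0.8, "dx": 0, "dy": 0, "dz": 0, "ax": 0, "ay": 0, "az": 0}
    - {"hand": 0.8, "dx": 0, "dy": 0, "dz": 0, "ax": 0, "ay": 0, "az": 0}

```text
time_s: 2.38
position: [0.5231, -0.3534, 0.0116]
tool_rot: [[-0.627, 0.002, 0.779], [-0.779, -0.002, -0.627], [0.0, -1.0, 0.002]]
ft_force: [0.2, 0.7, -0.1]
grip_width: 0.0684
```

>>> jog_arm:
  rows:
    - {"hand": 0.5, "dx": 0, "dy": 0.2, "dz": 0, "ax": 0, "ay": 0, "az": 0}
    - {"hand": 0.3, "dx": 0, "dy": 0, "dz": 0, "ax": 0, "ay": 0, "az": 0}
    - {"hand": 0.3, "dx": 0, "dy": 0, "dz": 0, "ax": 0, "ay": 0, "az": 0}
    - {"hand": 0.3, "dx": 0, "dy": 0, "dz": 0, "ax": 0, "ay": 0, "az": 0}
    - {"hand": 0.3, "dx": 0, "dy": 0, "dz": 0, "ax": 0, "ay": 0, "az": 0}
  newtons: 35

```text
time_s: 2.8
position: [0.5226, -0.353, 0.0085]
tool_rot: [[-0.627, -0.0, 0.779], [-0.779, 0.0, -0.627], [0.0, -1.0, -0.0]]
ft_force: [-0.7, 0.3, 3.2]
grip_width: 0.0457
```

>>> jog_arm:
  rows:
    - {"hand": 0.3, "dx": 0, "dy": 0, "dz": 0, "ax": 0, "ay": 0, "az": 0}
    - {"hand": 0.3, "dx": 0, "dy": 0, "dz": 0, "ax": 0, "ay": 0, "az": 0}
    - {"hand": 0.3, "dx": 0, "dy": 0, "dz": 0, "ax": 0, "ay": 0, "az": 0}
    - {"hand": 0.3, "dx": 0, "dy": 0, "dz": 0, "ax": 0, "ay": 0, "az": 0}
    - {"hand": 0.3, "dx": 0, "dy": 0, "dz": 0, "ax": 0, "ay": 0, "az": 0}

```text
time_s: 3.22
position: [0.5226, -0.353, 0.0085]
tool_rot: [[-0.627, -0.0, 0.779], [-0.779, 0.0, -0.627], [-0.0, -1.0, -0.0]]
ft_force: [-1.8, 1.4, 5.2]
grip_width: 0.0456
```

```bash
python3 -c "
from h import *
s,im=wsnap('w4')
cv2.imwrite('pics/w4c.png',cv2.resize(im[200:480,160:480,::-1],(640,560),interpolation=cv2.INTER_CUBIC))"
```

```text
t 3.2167 p [ 0.5226 -0.353   0.0085] h -38.86 qv 0.07 gw 0.0456 F [-1.8  1.4  5.2]
```

View pics/w4c.png

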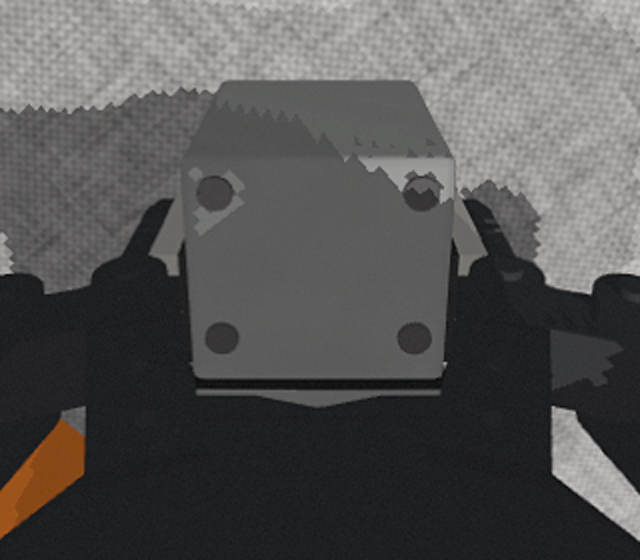

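The switch is held at 45.6 mm with its back edge square to the jaws. Next I'll find the box's place in the tool frame.

Run:
```python
from h import *
s=pickle.load(open('w4.pkl','rb')); c=cam('wrist',s); R=np.array(s['tool_rot']);p=np.array(s['position'])
u=[(160+x/2,200+y/2) for x,y in [(183,157),(453,157),(445,379),(193,379),(214,193),(422,194),(414,338),(221,338)]]
P=plane(c,u,.05); print(((P-p)@R).round(4)) 
print('start est centre in tool',(np.array([.5216,-.3524,.05])-p)@R)
s=pickle.load(open('w3.pkl','rb')); c=cam('wrist',s)
u=[(220+x/3,200+y/3) for x,y in [(229,65),(388,62),(388,187),(234,189)]]
P=plane(c,u,.05); print('scr w3 mean',P.mean(0), P)
```

```text
[[-0.0298 -0.0415 -0.0218]
 [-0.0298 -0.0415  0.022 ]
 [ 0.0136 -0.0415  0.0231]
 [ 0.0135 -0.0415 -0.0226]
 [-0.0234 -0.0415 -0.0171]
 [-0.0232 -0.0415  0.0173]
 [ 0.0047 -0.0415  0.0171]
 [ 0.0047 -0.0415 -0.0171]]
start est centre in tool [ 0.0001779  -0.04149859 -0.00117281]
scr w3 mean [ 0.52741936 -0.34489326  0.05      ] [[ 0.52274763 -0.32330488  0.05      ]
 [ 0.5494525  -0.34432159  0.05      ]
 [ 0.53209297 -0.36658274  0.05      ]
 [ 0.50538434 -0.34536383  0.05      ]]
```

>>> jog_arm:
  rows:
    - {"hand": 0.3, "dx": 0, "dy": -1.5, "dz": 0, "ax": 0, "ay": 0, "az": 0}
    - {"hand": 0.3, "dx": 0, "dy": -3.5, "dz": 0, "ax": 0, "ay": 0, "az": 0}
    - {"hand": 0.3, "dx": 0, "dy": -4, "dz": 0, "ax": 0, "ay": 0, "az": 0}
    - {"hand": 0.3, "dx": 0, "dy": -4, "dz": 0, "ax": 0, "ay": 0, "az": 0}
    - {"hand": 0.3, "dx": 0, "dy": -4, "dz": 0, "ax": 0, "ay": 0, "az": 0}

```text
time_s: 3.68
position: [0.5223, -0.3527, 0.1793]
tool_rot: [[-0.627, -0.001, 0.779], [-0.779, 0.001, -0.627], [-0.0, -1.0, -0.001]]
ft_force: [1.1, -0.2, -2.3]
grip_width: 0.0458
```

>>> jog_arm:
  rows:
    - {"hand": 0.3, "dx": 0, "dy": -3.5, "dz": 0, "ax": 0, "ay": 0, "az": 0}
    - {"hand": 0.3, "dx": 0, "dy": -0.5, "dz": 0, "ax": 0, "ay": 0, "az": 0}
    - {"hand": 0.3, "dx": 0, "dy": 0, "dz": 0, "ax": 0, "ay": 0, "az": 0}
    - {"hand": 0.3, "dx": 0, "dy": 0, "dz": 0, "ax": 0, "ay": 0, "az": 0}
    - {"hand": 0.3, "dx": 0, "dy": 0, "dz": 0, "ax": 0, "ay": 0, "az": 0}

```text
time_s: 4.1
position: [0.5221, -0.3525, 0.2156]
tool_rot: [[-0.627, -0.003, 0.779], [-0.779, 0.003, -0.627], [-0.001, -1.0, -0.005]]
ft_force: [0.5, 0.1, -2.9]
grip_width: 0.0453
```

Run:
```python
from h import *
s=status.observe(); print(s['position'],s['ft_force'],s['grip_width'])
plan([((0.528,0.19,0.22),-1.1,15)],0.3)
```

```text
[ 0.52210729 -0.35254808  0.2155686 ] [ 0.51428751  0.13199203 -2.91241484] 0.04533532902263039
[{"hand": 0.3, "dx": -2.84, "dy": -0.02, "dz": -2.24, "ax": 0.02, "ay": -2.52, "az": -0.01}, {"hand": 0.3, "dx": -2.94, "dy": -0.02, "dz": -2.11, "ax": 0.01, "ay": -2.51, "az": -0.01}, {"hand": 0.3, "dx": -3.02, "dy": -0.02, "dz": -1.98, "ax": 0.02, "ay": -2.52}, {"hand": 0.3, "dx": -3.12, "dy": -0.02, "dz": -1.85, "ax": 0.02, "ay": -2.52, "az": -0.01}, {"hand": 0.3, "dx": -3.18, "dy": -0.02, "dz": -1.71, "ax": 0.01, "ay": -2.52, "az": -0.01}]
[{"hand": 0.3, "dx": -3.26, "dy": -0.02, "dz": -1.56, "ax": 0.02, "ay": -2.51, "az": -0.01}, {"hand": 0.3, "dx": -3.33, "dy": -0.02, "dz": -1.42, "ax": 0.02, "ay": -2.52}, {"hand": 0.3, "dx": -3.39, "dy": -0.03, "dz": -1.28, "ax": 0.01, "ay": -2.52, "az": -0.01}, {"hand": 0.3, "dx": -3.43, "dy": -0.02, "dz": -1.12, "ax": 0.02, "ay": -2.52, "az": -0.01}, {"hand": 0.3, "dx": -3.49, "dy": -0.03, "dz": -0.97, "ax": 0.02, "ay": -2.51, "az": -0.01}]
[{"hand": 0.3, "dx": -3.52, "dy": -0.03, "dz": -0.82, "ax": 0.01, "ay": -2.52, "az": -0.01}, {"hand": 0.3, "dx": -3.56, "dy": -0.02, "dz": -0.66, "ax": 0.02, "ay": -2.52}, {"hand": 0.3, "dx": -3.58, "dy": -0.03, "dz": -0.51, "ax": 0.02, "ay": -2.52, "az": -0.01}, {"hand": 0.3, "dx": -3.6, "dy": -0.03, "dz": -0.34, "ax": 0.01, "ay": -2.51, "az": -0.01}, {"hand": 0.3, "dx": -3.61, "dy": -0.03, "dz": -0.19, "ax": 0.02, "ay": -2.52, "az": -0.01}]
end [0.528 0.19  0.22 ] -1.1014076874579077
```

>>> jog_arm:
  rows:
    - {"hand": 0.3, "dx": -2.8, "dy": 0, "dz": -2.2, "ax": 0, "ay": -2.5, "az": 0}
    - {"hand": 0.3, "dx": -2.9, "dy": 0, "dz": -2.1, "ax": 0, "ay": -2.5, "az": 0}
    - {"hand": 0.3, "dx": -3.0, "dy": 0, "dz": -2.0, "ax": 0, "ay": -2.5, "az": 0}
    - {"hand": 0.3, "dx": -3.1, "dy": 0, "dz": -1.9, "ax": 0, "ay": -2.5, "az": 0}
    - {"hand": 0.3, "dx": -3.2, "dy": 0, "dz": -1.7, "ax": 0, "ay": -2.5, "az": 0}

```text
time_s: 4.52
position: [0.523, -0.1711, 0.2163]
tool_rot: [[-0.442, -0.003, 0.897], [-0.897, 0.002, -0.442], [-0.0, -1.0, -0.004]]
ft_force: [1.4, -0.1, -3.0]
grip_width: 0.0456
```

>>> jog_arm:
  rows:
    - {"hand": 0.3, "dx": -3.3, "dy": 0, "dz": -1.6, "ax": 0, "ay": -2.5, "az": 0}
    - {"hand": 0.3, "dx": -3.3, "dy": 0, "dz": -1.4, "ax": 0, "ay": -2.5, "az": 0}
    - {"hand": 0.3, "dx": -3.4, "dy": 0, "dz": -1.3, "ax": 0, "ay": -2.5, "az": 0}
    - {"hand": 0.3, "dx": -3.4, "dy": 0, "dz": -1.1, "ax": 0, "ay": -2.5, "az": 0}
    - {"hand": 0.3, "dx": -3.5, "dy": 0, "dz": -1.0, "ax": 0, "ay": -2.5, "az": 0}

```text
time_s: 4.93
position: [0.5251, 0.0098, 0.2165]
tool_rot: [[-0.238, -0.003, 0.971], [-0.971, 0.001, -0.238], [0.0, -1.0, -0.003]]
ft_force: [0.8, -0.3, -3.4]
grip_width: 0.0458
```

>>> jog_arm:
  rows:
    - {"hand": 0.3, "dx": -3.5, "dy": 0, "dz": -0.8, "ax": 0, "ay": -2.5, "az": 0}
    - {"hand": 0.3, "dx": -3.6, "dy": 0, "dz": -0.7, "ax": 0, "ay": -2.5, "az": 0}
    - {"hand": 0.3, "dx": -3.6, "dy": 0, "dz": -0.5, "ax": 0, "ay": -2.5, "az": 0}
    - {"hand": 0.3, "dx": -3.6, "dy": 0, "dz": -0.3, "ax": 0, "ay": -2.5, "az": 0}
    - {"hand": 0.3, "dx": -3.6, "dy": 0, "dz": -0.2, "ax": 0, "ay": -2.7, "az": 0}

```text
time_s: 5.35
position: [0.528, 0.1909, 0.2164]
tool_rot: [[-0.018, -0.003, 1.0], [-1.0, -0.0, -0.018], [0.001, -1.0, -0.003]]
ft_force: [1.4, 0.0, -2.2]
grip_width: 0.0454
```

>>> jog_arm:
  rows:
    - {"hand": 0.3, "dx": 0, "dy": 0, "dz": 0, "ax": 0, "ay": 0, "az": 0}
    - {"hand": 0.3, "dx": 0, "dy": 0, "dz": 0, "ax": 0, "ay": 0, "az": 0}
    - {"hand": 0.3, "dx": 0, "dy": 0, "dz": 0, "ax": 0, "ay": 0, "az": 0}
    - {"hand": 0.3, "dx": 0, "dy": 0, "dz": 0, "ax": 0, "ay": 0, "az": 0}
    - {"hand": 0.3, "dx": 0, "dy": 0, "dz": 0, "ax": 0, "ay": 0, "az": 0}

```text
time_s: 5.77
position: [0.5289, 0.188, 0.2179]
tool_rot: [[-0.022, -0.001, 1.0], [-1.0, -0.0, -0.022], [0.0, -1.0, -0.001]]
ft_force: [-0.9, -0.1, -2.3]
grip_width: 0.0454
```

```bash
python3 -c "
from h import *
s,im=wsnap('w5')
"
```

```text
t 5.7667 p [0.5289 0.188  0.2179] h -1.27 qv 0.29 gw 0.0454 F [-0.9 -0.1 -2.3]
```

View pics/w5.png

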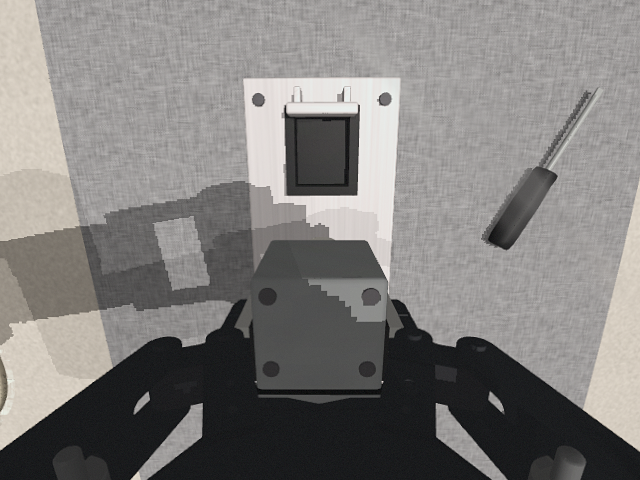

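The nest shows at columns 285–358, rows 115–195, with the plate holes at (258,100) and (385,100), and the held switch below it. I'll zoom in to measure.

```bash
python3 -c "
from h import *
im=cv2.imread('pics/w5.png'); im=cv2.convertScaleAbs(im,alpha=1.3,beta=10)
cv2.imwrite('pics/w5c.png',cv2.resize(im[85:205,240:400],(800,600),interpolation=cv2.INTER_CUBIC))
"
```

```text
(no output)
```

View pics/w5c.png

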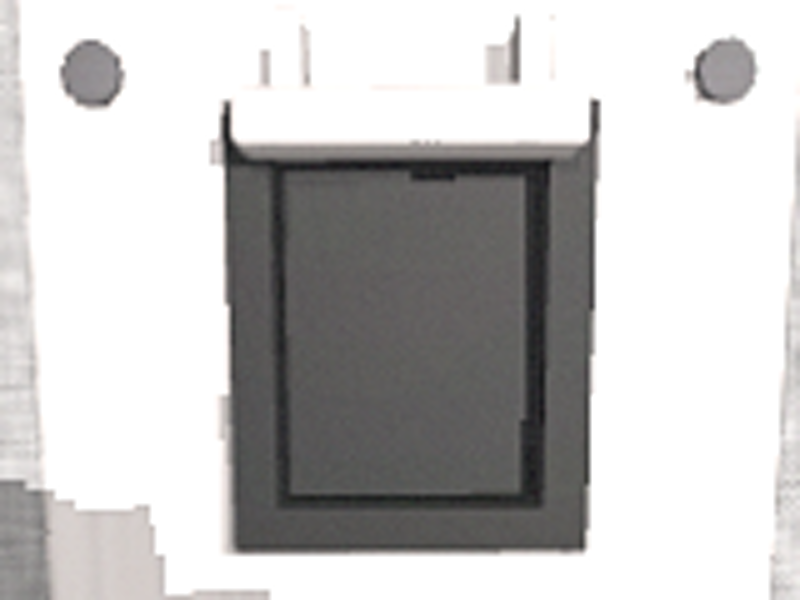

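Run:
```python
from h import *
s=pickle.load(open('w5.pkl','rb')); c=cam('wrist',s)
g=lambda L:[(240+x/5,85+y/5) for x,y in L]
P=plane(c,g([(230,550),(586,550),(277,507),(545,507),(275,163),(549,163)]),.031);print(P.round(4))
print('widths',np.linalg.norm(P[0]-P[1]),np.linalg.norm(P[2]-P[3]),np.linalg.norm(P[4]-P[5]),np.linalg.norm(P[2]-P[4]),np.linalg.norm(P[3]-P[5]))
H=plane(c,g([(92,73),(725,71)]),.018);print('holes',H.round(4),np.linalg.norm(H[0]-H[1]))
for a,b in((0,1),(2,3),(4,5)): d=P[b]-P[a]; print('ang',np.degrees(np.arctan2(d[1],d[0])))
d=H[1]-H[0];print('ang',np.degrees(np.arctan2(d[1],d[0])))
for a,b in((2,4),(3,5)): d=P[b]-P[a]; print('angx',np.degrees(np.arctan2(d[1],d[0])))
print('side mean inner',P[2:].mean(0))
rx=np.array([.019,.9998,0])
print('ctr from outer', P[:2].mean(0)+.042*rx,'inner', P[2:4].mean(0)+.031*rx)
# plate far edge & thrust plate far top
print('thrust top', plane(c,g([(232,90),(598,90),(240,140),(588,140)]),.056).round(4))
# triangulate holes & rim with the scene/top cams
t=cam('top'); sc=cam('scene')
print(tri(c,g([(92,73)])[0],sc,(740/5+290,368/5+200))[0], tri(c,g([(725,71)])[0],sc,(643/5+290,495/5+200))[0])
print('rim near-left',tri(c,g([(230,550)])[0],sc,(513/5+290,0/5+200))[0]) if 0 else None
```

```text
[[0.4969 0.2144 0.031 ]
 [0.5671 0.2128 0.031 ]
 [0.5065 0.2226 0.031 ]
 [0.559  0.2214 0.031 ]
 [0.5088 0.2861 0.031 ]
 [0.5596 0.2849 0.031 ]]
widths 0.07017670132733425 0.05245844561442974 0.050906276934453265 0.06355712396486936 0.06354880886283182
holes [[0.4736 0.3043 0.018 ]
 [0.5944 0.3019 0.018 ]] 0.12077451344418248
ang -1.2912613317594712
ang -1.2915661050926206
ang -1.3001012288373615
ang -1.1359972156610325
angx 87.98175372155602
angx 89.38113360505639
side mean inner [0.53346978 0.25376038 0.031     ]
ctr from outer [0.53277583 0.25559266 0.031     ] inner [0.53332759 0.25298848 0.031     ]
thrust top [[0.5036 0.2959 0.056 ]
 [0.5658 0.2945 0.056 ]
 [0.5046 0.2879 0.056 ]
 [0.5641 0.2865 0.056 ]]
[0.47366364 0.30464378 0.01957734] [0.59375601 0.30207615 0.02052095]
```

>>> jog_arm:
  rows:
    - {"hand": 0.3, "dx": -0.4, "dy": 2.2, "dz": 0.2, "ax": 0, "ay": 0, "az": 0}
    - {"hand": 0.3, "dx": -0.4, "dy": 3.0, "dz": 0.2, "ax": 0, "ay": 0, "az": 0}
    - {"hand": 0.3, "dx": -0.4, "dy": 2.5, "dz": 0, "ax": 0, "ay": 0, "az": 0}
    - {"hand": 0.3, "dx": 0, "dy": 0.8, "dz": 0, "ax": 0, "ay": 0, "az": 0}
    - {"hand": 0.3, "dx": 0, "dy": 0, "dz": 0, "ax": 0, "ay": 0, "az": 0}

```text
time_s: 6.23
position: [0.5323, 0.2004, 0.1316]
tool_rot: [[-0.021, -0.004, 1.0], [-1.0, -0.001, -0.021], [0.001, -1.0, -0.004]]
ft_force: [0.2, -0.4, -2.5]
grip_width: 0.0454
```

>>> jog_arm:
  rows:
    - {"hand": 0.3, "dx": 0, "dy": 0, "dz": 0, "ax": 0, "ay": 0, "az": 0}
    - {"hand": 0.3, "dx": 0, "dy": 0, "dz": 0, "ax": 0, "ay": 0, "az": 0}
    - {"hand": 0.3, "dx": 0, "dy": 0, "dz": 0, "ax": 0, "ay": 0, "az": 0}
    - {"hand": 0.3, "dx": 0, "dy": 0, "dz": 0, "ax": 0, "ay": 0, "az": 0}
    - {"hand": 0.3, "dx": 0, "dy": 0, "dz": 0, "ax": 0, "ay": 0, "az": 0}

```text
time_s: 6.65
position: [0.5333, 0.201, 0.1341]
tool_rot: [[-0.02, 0.001, 1.0], [-1.0, 0.0, -0.02], [-0.0, -1.0, 0.001]]
ft_force: [0.3, 0.5, -2.1]
grip_width: 0.0457
```

```bash
python3 -c "
from h import *
s,im=wsnap('w6'); im=im[:,:,::-1]
im=cv2.convertScaleAbs(im,alpha=1.1,beta=10)
cv2.imwrite('pics/w6c.png',cv2.resize(im[85:285,200:440],(720,600),interpolation=cv2.INTER_CUBIC))
"
```

```text
t 6.65 p [0.5333 0.201  0.1341] h -1.16 qv 0.28 gw 0.0457 F [ 0.3  0.5 -2.1]
```

View pics/w6c.png

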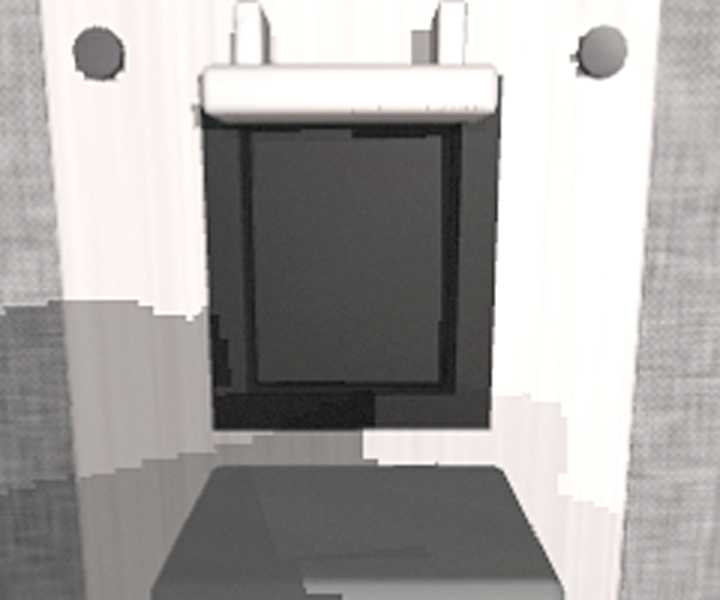

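Run:
```python
from h import *
s=pickle.load(open('w6.pkl','rb')); c=cam('wrist',s); s5=pickle.load(open('w5.pkl','rb')); c5=cam('wrist',s5)
g=lambda L:[(200+x/3,85+y/3) for x,y in L]; g5=lambda L:[(240+x/5,85+y/5) for x,y in L]
rx=np.array([.0205,.9998,0])
A=g([(214,429),(491,429),(248,391),(457,392),(99,53),(601,51)]); A5=g5([(230,550),(586,550),(277,507),(545,507),(92,73),(725,71)])
z=[.031]*4+[.018]*2
for a,b,zz in zip(A,A5,z): print(plane(c,[a],zz)[0].round(4),plane(c5,[b],zz)[0].round(4),'tri',tri(c,a,c5,b)[0].round(4))
P=plane(c,A,.031); print('outer ctr',P[:2].mean(0)+.042*rx, 'inner',P[2:4].mean(0)+.0325*rx)
print('thrust near-top',plane(c,g([(205,110),(497,108)]),.056).round(4))
R=np.array(s['tool_rot']);p=np.array(s['position'])
print('box back bottom',((plane(c,g([(214,466),(497,466)]),p[2]-.0085)-p)@R).round(4))
print('box back top',((plane(c,g([(155,590),(562,590)]),p[2]+.0415)-p)@R).round(4))
print(status.observe()['position'])
```

```text
[0.4978 0.2141 0.031 ] [0.4969 0.2144 0.031 ] tri [0.4973 0.2141 0.0305]
[0.5675 0.2126 0.031 ] [0.5671 0.2128 0.031 ] tri [0.5669 0.2133 0.034 ]
[0.5068 0.2236 0.031 ] [0.5065 0.2226 0.031 ] tri [0.5057 0.2214 0.0201]
[0.5589 0.2222 0.031 ] [0.559  0.2214 0.031 ] tri [0.5598 0.2204 0.0217]
[0.4735 0.3046 0.018 ] [0.4736 0.3043 0.018 ] tri [0.4738 0.3043 0.0193]
[0.5944 0.3025 0.018 ] [0.5944 0.3019 0.018 ] tri [0.5946 0.3024 0.0168]
outer ctr [0.53348899 0.25530926 0.031     ] inner [0.53350764 0.25539771 0.031     ]
thrust near-top [[0.5036 0.2881 0.056 ]
 [0.5644 0.2872 0.056 ]]
box back bottom [[-0.0288  0.0085 -0.0223]
 [-0.0288  0.0085  0.022 ]]
box back top [[-0.0287 -0.0415 -0.0218]
 [-0.0286 -0.0415  0.0224]]
[0.53317303 0.20105153 0.13392501]
```

>>> jog_arm:
  rows:
    - {"hand": 0.3, "dx": -1.4, "dy": 0.4, "dz": 0.1, "ax": 0, "ay": 0, "az": 0}
    - {"hand": 0.3, "dx": -2.0, "dy": 1.0, "dz": 0, "ax": 0, "ay": 0, "az": 0}
    - {"hand": 0.3, "dx": -1.5, "dy": 1.5, "dz": 0, "ax": 0, "ay": 0, "az": 0}
    - {"hand": 0.3, "dx": -0.5, "dy": 2.0, "dz": 0, "ax": 0, "ay": 0, "az": 0}
    - {"hand": 0.3, "dx": 0, "dy": 1.0, "dz": 0, "ax": 0, "ay": 0, "az": 0}

```text
time_s: 7.12
position: [0.5341, 0.2567, 0.0721]
tool_rot: [[-0.018, -0.002, 1.0], [-1.0, -0.0, -0.018], [0.0, -1.0, -0.002]]
ft_force: [-0.4, 0.6, -3.0]
grip_width: 0.0456
```

>>> jog_arm:
  rows:
    - {"hand": 0.3, "dx": 0, "dy": 0, "dz": 0, "ax": 0, "ay": 0, "az": 0}
    - {"hand": 0.3, "dx": 0, "dy": 0, "dz": 0, "ax": 0, "ay": 0, "az": 0}
    - {"hand": 0.3, "dx": 0, "dy": 0, "dz": 0, "ax": 0, "ay": 0, "az": 0}
    - {"hand": 0.3, "dx": 0, "dy": 0, "dz": 0, "ax": 0, "ay": 0, "az": 0}
    - {"hand": 0.3, "dx": 0, "dy": 0, "dz": 0, "ax": 0, "ay": 0, "az": 0}

```text
time_s: 7.53
position: [0.5356, 0.2548, 0.0753]
tool_rot: [[-0.021, 0.002, 1.0], [-1.0, 0.0, -0.021], [-0.0, -1.0, 0.002]]
ft_force: [-0.5, 0.2, -3.5]
grip_width: 0.0454
```

```bash
python3 -c "
from h import *
s,im=wsnap('w7'); im=im[:,:,::-1]
im=cv2.convertScaleAbs(im,alpha=1.1,beta=10)
cv2.imwrite('pics/w7c.png',cv2.resize(im[165:325,200:440],(780,520),interpolation=cv2.INTER_CUBIC))
"
```

```text
t 7.5333 p [0.5356 0.2548 0.0753] h -1.19 qv 0.15 gw 0.0454 F [-0.5  0.2 -3.5]
```

View pics/w7c.png

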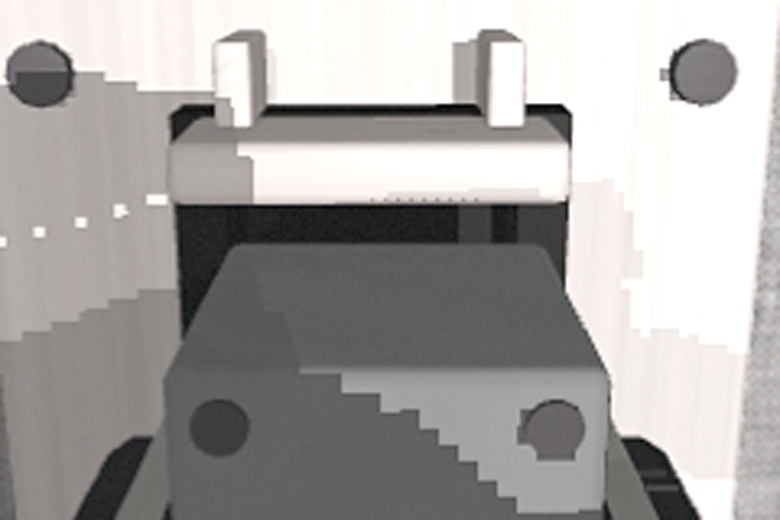

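Run:
```python
from h import *
s=pickle.load(open('w7.pkl','rb')); c=cam('wrist',s)
g=lambda L:[(200+x/3.25,165+y/3.25) for x,y in L]
R=np.array(s['tool_rot']);p=np.array(s['position'])
print('thrust near top',plane(c,g([(174,203),(569,204)]),.056).round(4))
print('thrust base/nest outer',plane(c,g([(177,240),(568,240)]),.031).round(4))
b=plane(c,g([(232,245),(551,245)]),p[2]-.0085);print('box back bottom',b.round(4),((b-p)@R).round(4))
print('holes',plane(c,g([(40,73),(702,72)]),.018).round(4))
```

```text
thrust near top [[0.5038 0.288  0.056 ]
 [0.5643 0.2865 0.056 ]]
thrust base/nest outer [[0.4987 0.2754 0.031 ]
 [0.5685 0.2739 0.031 ]]
box back bottom [[0.514  0.2841 0.0668]
 [0.56   0.2831 0.0668]] [[-0.0288  0.0085 -0.0222]
 [-0.0287  0.0086  0.0238]]
holes [[0.4733 0.3042 0.018 ]
 [0.5945 0.3017 0.018 ]]
```

>>> jog_arm:
  rows:
    - {"hand": 0.3, "dx": -0.06, "dy": 0, "dz": -0.25, "ax": 0, "ay": 0, "az": 0}
    - {"hand": 0.3, "dx": 0, "dy": 0.5, "dz": 0, "ax": 0, "ay": 0, "az": 0}
    - {"hand": 0.3, "dx": 0, "dy": 0.5, "dz": 0, "ax": 0, "ay": 0, "az": 0}
    - {"hand": 0.3, "dx": 0, "dy": 0.4, "dz": 0, "ax": 0, "ay": 0, "az": 0}
    - {"hand": 0.3, "dx": 0, "dy": 0, "dz": 0, "ax": 0, "ay": 0, "az": 0}

```text
time_s: 8.0
position: [0.5321, 0.2555, 0.0591]
tool_rot: [[-0.02, -0.002, 1.0], [-1.0, -0.001, -0.02], [0.001, -1.0, -0.002]]
ft_force: [-0.7, 0.6, -2.5]
grip_width: 0.0456
```

>>> jog_arm:
  rows:
    - {"hand": 0.3, "dx": 0, "dy": 0, "dz": 0, "ax": 0, "ay": 0, "az": 0}
    - {"hand": 0.3, "dx": 0, "dy": 0, "dz": 0, "ax": 0, "ay": 0, "az": 0}
    - {"hand": 0.3, "dx": 0, "dy": 0, "dz": 0, "ax": 0, "ay": 0, "az": 0}
    - {"hand": 0.3, "dx": 0, "dy": 0, "dz": 0, "ax": 0, "ay": 0, "az": 0}
    - {"hand": 0.3, "dx": 0, "dy": 0, "dz": 0, "ax": 0, "ay": 0, "az": 0}

```text
time_s: 8.42
position: [0.5327, 0.2557, 0.0605]
tool_rot: [[-0.02, 0.0, 1.0], [-1.0, 0.0, -0.02], [-0.0, -1.0, 0.0]]
ft_force: [-0.6, 0.6, -2.5]
grip_width: 0.0459
```

>>> jog_arm:
  rows:
    - {"hand": 0.3, "dx": 0, "dy": 0.5, "dz": 0, "ax": 0, "ay": 0, "az": 0}
    - {"hand": 0.3, "dx": 0, "dy": 0.5, "dz": 0, "ax": 0, "ay": 0, "az": 0}
    - {"hand": 0.3, "dx": 0, "dy": 0.4, "dz": 0, "ax": 0, "ay": 0, "az": 0}
    - {"hand": 0.3, "dx": 0, "dy": 0.3, "dz": 0, "ax": 0, "ay": 0, "az": 0}
    - {"hand": 0.3, "dx": 0, "dy": 0, "dz": 0, "ax": 0, "ay": 0, "az": 0}

```text
time_s: 8.83
position: [0.5322, 0.2556, 0.0424]
tool_rot: [[-0.02, -0.002, 1.0], [-1.0, -0.0, -0.02], [0.0, -1.0, -0.002]]
ft_force: [-0.1, -0.1, -2.7]
grip_width: 0.0458
```

>>> jog_arm:
  rows:
    - {"hand": 0.3, "dx": 0, "dy": 0, "dz": 0, "ax": 0, "ay": 0, "az": 0}
    - {"hand": 0.3, "dx": 0, "dy": 0, "dz": 0, "ax": 0, "ay": 0, "az": 0}
    - {"hand": 0.3, "dx": 0, "dy": 0.1, "dz": 0, "ax": 0, "ay": 0, "az": 0}
    - {"hand": 0.3, "dx": 0, "dy": 0.1, "dz": 0, "ax": 0, "ay": 0, "az": 0}
    - {"hand": 0.3, "dx": 0, "dy": 0.1, "dz": 0, "ax": 0, "ay": 0, "az": 0}

```text
time_s: 9.25
position: [0.5327, 0.2557, 0.0403]
tool_rot: [[-0.02, 0.0, 1.0], [-1.0, 0.0, -0.02], [-0.0, -1.0, 0.0]]
ft_force: [-0.0, 0.6, -2.8]
grip_width: 0.0455
```

>>> jog_arm:
  rows:
    - {"hand": 0.3, "dx": 0, "dy": 0.1, "dz": 0, "ax": 0, "ay": 0, "az": 0}
    - {"hand": 0.3, "dx": 0, "dy": 0.1, "dz": 0, "ax": 0, "ay": 0, "az": 0}
    - {"hand": 0.3, "dx": 0, "dy": 0.1, "dz": 0, "ax": 0, "ay": 0, "az": 0}
    - {"hand": 0.3, "dx": 0, "dy": 0, "dz": 0, "ax": 0, "ay": 0, "az": 0}
    - {"hand": 0.3, "dx": 0, "dy": 0, "dz": 0, "ax": 0, "ay": 0, "az": 0}

```text
time_s: 9.67
position: [0.5326, 0.2557, 0.0373]
tool_rot: [[-0.02, -0.0, 1.0], [-1.0, -0.0, -0.02], [0.0, -1.0, -0.0]]
ft_force: [0.5, -0.0, -3.5]
grip_width: 0.0454
```

>>> jog_arm:
  rows:
    - {"hand": 0.3, "dx": 0, "dy": 0.1, "dz": 0, "ax": 0, "ay": 0, "az": 0}
    - {"hand": 0.3, "dx": 0, "dy": 0.1, "dz": 0, "ax": 0, "ay": 0, "az": 0}
    - {"hand": 0.3, "dx": 0, "dy": 0.1, "dz": 0, "ax": 0, "ay": 0, "az": 0}
    - {"hand": 0.3, "dx": 0, "dy": 0, "dz": 0, "ax": 0, "ay": 0, "az": 0}
    - {"hand": 0.3, "dx": 0, "dy": 0, "dz": 0, "ax": 0, "ay": 0, "az": 0}

```text
time_s: 10.08
position: [0.5326, 0.2557, 0.0342]
tool_rot: [[-0.02, -0.0, 1.0], [-1.0, -0.0, -0.02], [0.0, -1.0, -0.0]]
ft_force: [-0.1, -0.3, -2.8]
grip_width: 0.0456
```

>>> jog_arm:
  rows:
    - {"hand": 0.3, "dx": 0, "dy": 0.05, "dz": 0, "ax": 0, "ay": 0, "az": 0}
    - {"hand": 0.3, "dx": 0, "dy": 0.05, "dz": 0, "ax": 0, "ay": 0, "az": 0}
    - {"hand": 0.3, "dx": 0, "dy": 0, "dz": 0, "ax": 0, "ay": 0, "az": 0}
    - {"hand": 0.3, "dx": 0, "dy": 0, "dz": 0, "ax": 0, "ay": 0, "az": 0}
    - {"hand": 0.3, "dx": 0, "dy": 0, "dz": 0, "ax": 0, "ay": 0, "az": 0}

```text
time_s: 10.5
position: [0.5326, 0.2557, 0.0333]
tool_rot: [[-0.02, 0.0, 1.0], [-1.0, 0.0, -0.02], [-0.0, -1.0, 0.0]]
ft_force: [0.1, -1.0, -3.9]
grip_width: 0.0459
```

>>> jog_arm:
  rows:
    - {"hand": 0.3, "dx": 0, "dy": 0.05, "dz": 0, "ax": 0, "ay": 0, "az": 0}
    - {"hand": 0.3, "dx": 0, "dy": 0.05, "dz": 0, "ax": 0, "ay": 0, "az": 0}
    - {"hand": 0.3, "dx": 0, "dy": 0, "dz": 0, "ax": 0, "ay": 0, "az": 0}
    - {"hand": 0.3, "dx": 0, "dy": 0, "dz": 0, "ax": 0, "ay": 0, "az": 0}
    - {"hand": 0.3, "dx": 0, "dy": 0, "dz": 0, "ax": 0, "ay": 0, "az": 0}

```text
time_s: 10.92
position: [0.5327, 0.2557, 0.0325]
tool_rot: [[-0.02, 0.0, 1.0], [-1.0, 0.0, -0.02], [-0.0, -1.0, 0.0]]
ft_force: [-0.1, -0.7, -0.1]
grip_width: 0.046
```

The weight is now on the nest floor (vertical force about 0), so I'll let go.

>>> jog_arm:
  rows:
    - {"hand": 0.55, "dx": 0, "dy": 0, "dz": 0, "ax": 0, "ay": 0, "az": 0}
    - {"hand": 0.62, "dx": 0, "dy": 0, "dz": 0, "ax": 0, "ay": 0, "az": 0}
    - {"hand": 0.7, "dx": 0, "dy": 0, "dz": 0, "ax": 0, "ay": 0, "az": 0}
    - {"hand": 0.75, "dx": 0, "dy": 0, "dz": 0, "ax": 0, "ay": 0, "az": 0}
    - {"hand": 0.8, "dx": 0, "dy": 0, "dz": 0, "ax": 0, "ay": 0, "az": 0}

```text
time_s: 11.33
position: [0.5327, 0.2557, 0.0323]
tool_rot: [[-0.02, 0.0, 1.0], [-1.0, 0.0, -0.02], [-0.0, -1.0, 0.0]]
ft_force: [0.2, -0.0, 0.5]
grip_width: 0.0683
```

>>> jog_arm:
  rows:
    - {"hand": 0.8, "dx": 0, "dy": -0.5, "dz": 0, "ax": 0, "ay": 0, "az": 0}
    - {"hand": 0.8, "dx": 0, "dy": -1.5, "dz": 0, "ax": 0, "ay": 0, "az": 0}
    - {"hand": 0.8, "dx": 0, "dy": -3, "dz": 0, "ax": 0, "ay": 0, "az": 0}
    - {"hand": 0.8, "dx": 0, "dy": -3, "dz": 0, "ax": 0, "ay": 0, "az": 0}
    - {"hand": 0.8, "dx": 0, "dy": -2, "dz": 0, "ax": 0, "ay": 0, "az": 0}

```text
time_s: 11.75
position: [0.5332, 0.2559, 0.1354]
tool_rot: [[-0.02, 0.003, 1.0], [-1.0, 0.001, -0.02], [-0.001, -1.0, 0.003]]
ft_force: [0.4, 0.9, 0.0]
grip_width: 0.0683
```

```bash
python3 -c "
from h import *
s,im=wsnap('w8'); im=im[:,:,::-1]
im=cv2.convertScaleAbs(im,alpha=1.2,beta=10)
cv2.imwrite('pics/w8c.png',cv2.resize(im[165:345,200:440],(800,600),interpolation=cv2.INTER_CUBIC))
"
```

```text
t 11.75 p [0.5332 0.2559 0.1354] h -1.15 qv 30.39 gw 0.0683 F [0.4 0.9 0. ]
```

View pics/w8c.png

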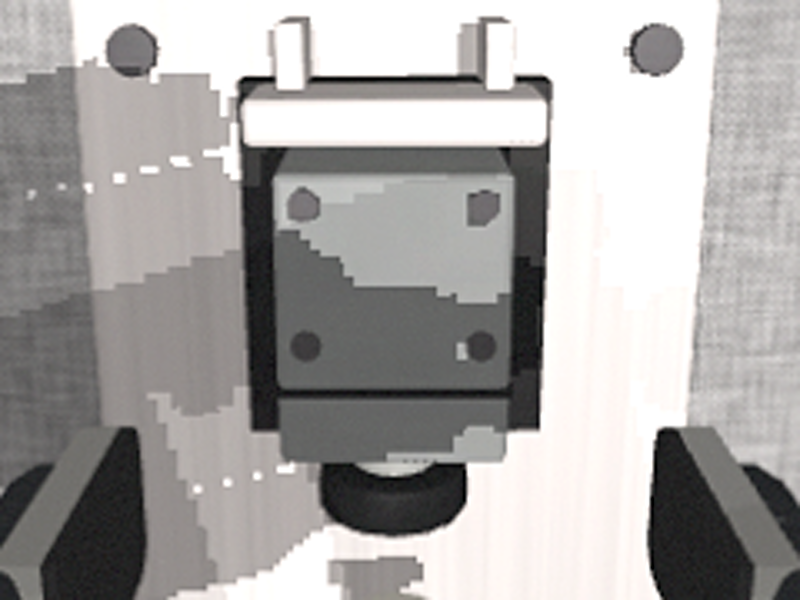

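The switch sits square in the nest with its button toward the ram (button at about (392,500) in the crop, box top edge just in front of the thrust plate). Next I'll go over the crank grip and measure it.

>>> jog_arm:
  rows:
    - {"hand": 0.5, "dx": 0, "dy": -4, "dz": 0, "ax": 0, "ay": 0, "az": 0}
    - {"hand": 0.5, "dx": 1, "dy": -4, "dz": 0.3, "ax": 0, "ay": 0, "az": 0}
    - {"hand": 0.5, "dx": 3, "dy": -3, "dz": 0.6, "ax": 0, "ay": 0, "az": 0}
    - {"hand": 0.5, "dx": 4, "dy": -0.5, "dz": 0.7, "ax": 0, "ay": 0, "az": 0}
    - {"hand": 0.5, "dx": 4, "dy": 0, "dz": 0.8, "ax": 0, "ay": 0, "az": 0}

```text
time_s: 12.22
position: [0.5545, 0.1353, 0.2495]
tool_rot: [[-0.018, 0.006, 1.0], [-1.0, 0.0, -0.018], [-0.0, -1.0, 0.006]]
ft_force: [0.6, -0.4, 0.3]
grip_width: 0.0427
```

>>> jog_arm:
  rows:
    - {"hand": 0.5, "dx": 4, "dy": 0, "dz": 0.8, "ax": 0, "ay": 0, "az": 0}
    - {"hand": 0.5, "dx": 4, "dy": 0, "dz": 0.8, "ax": 0, "ay": 0, "az": 0}
    - {"hand": 0.5, "dx": 4, "dy": 0, "dz": 0.7, "ax": 0, "ay": 0, "az": 0}
    - {"hand": 0.5, "dx": 2, "dy": 0, "dz": 0.3, "ax": 0, "ay": 0, "az": 0}
    - {"hand": 0.5, "dx": 0.5, "dy": 0, "dz": 0, "ax": 0, "ay": 0, "az": 0}

```text
time_s: 12.63
position: [0.5774, -0.0131, 0.2463]
tool_rot: [[-0.024, -0.0, 1.0], [-1.0, -0.001, -0.024], [0.001, -1.0, -0.0]]
ft_force: [0.5, -0.1, -0.2]
grip_width: 0.0426
```

>>> jog_arm:
  rows:
    - {"hand": 0.5, "dx": 0, "dy": 0, "dz": 0, "ax": 0, "ay": 0, "az": 0}
    - {"hand": 0.5, "dx": 0, "dy": 0, "dz": 0, "ax": 0, "ay": 0, "az": 0}
    - {"hand": 0.5, "dx": 0, "dy": 0, "dz": 0, "ax": 0, "ay": 0, "az": 0}
    - {"hand": 0.5, "dx": 0, "dy": 0, "dz": 0, "ax": 0, "ay": 0, "az": 0}
    - {"hand": 0.5, "dx": 0, "dy": 0, "dz": 0, "ax": 0, "ay": 0, "az": 0}

```text
time_s: 13.05
position: [0.577, -0.0083, 0.2466]
tool_rot: [[-0.018, 0.0, 1.0], [-1.0, 0.0, -0.018], [-0.0, -1.0, 0.0]]
ft_force: [-0.1, -0.5, 0.3]
grip_width: 0.0426
```

```bash
python3 -c "
from h import *
s,im=wsnap('w9')
"
```

```text
t 13.05 p [ 0.577  -0.0083  0.2466] h -1.06 qv 0.39 gw 0.0426 F [-0.1 -0.5  0.3]
```

View pics/w9.png

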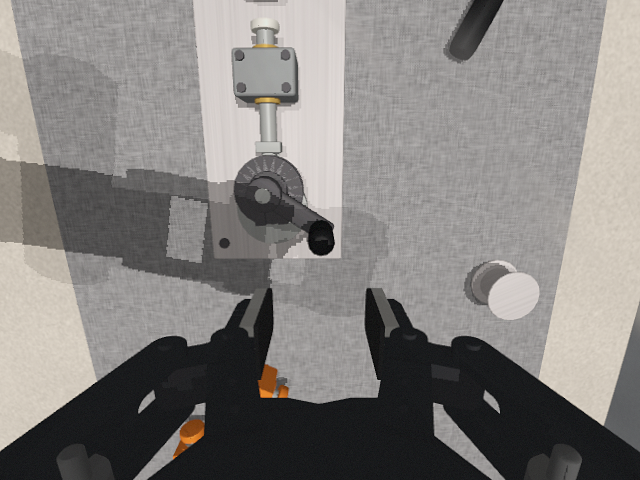

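The grip shows at about (320,238) and the hub cap at (262,196), with the guide block and ram above them. I'll take a second view lower down.

>>> jog_arm:
  rows:
    - {"hand": 0.5, "dx": 0, "dy": 1.5, "dz": 0, "ax": 0, "ay": 0, "az": 0}
    - {"hand": 0.5, "dx": 0, "dy": 2.5, "dz": 0, "ax": 0, "ay": 0, "az": 0}
    - {"hand": 0.5, "dx": 0, "dy": 1.5, "dz": 0, "ax": 0, "ay": 0, "az": 0}
    - {"hand": 0.5, "dx": 0, "dy": 0, "dz": 0, "ax": 0, "ay": 0, "az": 0}
    - {"hand": 0.5, "dx": 0, "dy": 0, "dz": 0, "ax": 0, "ay": 0, "az": 0}

```text
time_s: 13.52
position: [0.5771, -0.0091, 0.1915]
tool_rot: [[-0.02, -0.001, 1.0], [-1.0, 0.0, -0.02], [-0.0, -1.0, -0.001]]
ft_force: [0.2, 0.0, 0.9]
grip_width: 0.0427
```

>>> jog_arm:
  rows:
    - {"hand": 0.5, "dx": 0, "dy": 0, "dz": 0, "ax": 0, "ay": 0, "az": 0}
    - {"hand": 0.5, "dx": 0, "dy": 0, "dz": 0, "ax": 0, "ay": 0, "az": 0}
    - {"hand": 0.5, "dx": 0, "dy": 0, "dz": 0, "ax": 0, "ay": 0, "az": 0}
    - {"hand": 0.5, "dx": 0, "dy": 0, "dz": 0, "ax": 0, "ay": 0, "az": 0}
    - {"hand": 0.5, "dx": 0, "dy": 0, "dz": 0, "ax": 0, "ay": 0, "az": 0}

```text
time_s: 13.93
position: [0.5772, -0.0095, 0.1919]
tool_rot: [[-0.02, 0.001, 1.0], [-1.0, -0.0, -0.02], [0.0, -1.0, 0.001]]
ft_force: [0.3, 0.8, 0.0]
grip_width: 0.0423
```

```bash
python3 -c "
from h import *
s,im=wsnap('w10'); im=im[:,:,::-1]
a=cv2.convertScaleAbs(cv2.imread('pics/w9.png'),alpha=1.6,beta=20); b=cv2.convertScaleAbs(im,alpha=1.6,beta=20)
A=cv2.resize(a[140:290,220:360],(400,429),interpolation=cv2.INTER_CUBIC); B=cv2.resize(b[140:290,220:360],(400,429),interpolation=cv2.INTER_CUBIC)
cv2.imwrite('pics/w10c.png',np.hstack([A,B]))
"
```

```text
t 13.9333 p [ 0.5772 -0.0095  0.1919] h -1.16 qv 0.24 gw 0.0423 F [0.3 0.8 0. ]
```

View pics/w10c.png

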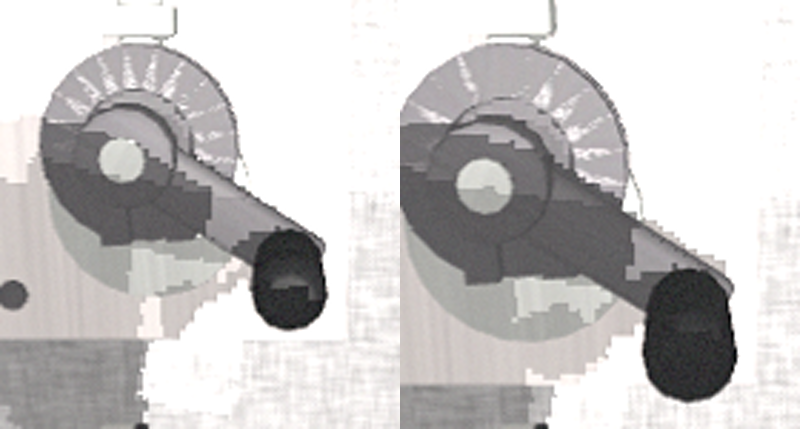

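Run:
```python
from h import *
c9=cam('wrist',pickle.load(open('w9.pkl','rb'))); c=cam('wrist',pickle.load(open('w10.pkl','rb')))
k=400/140; g=lambda x,y:(220+x/k,140+y/k)
G9,G10=g(289,295),g(290,358); H9,H10=g(121,160),g(84,186)
print('grip',tri(c9,G9,c,G10)); print('hub',tri(c9,H9,c,H10))
for z in(.135,.141): print(z,plane(c9,[G9],z),plane(c,[G10],z))
for z in(.1,.11,.12): print(z,plane(c9,[H9],z),plane(c,[H10],z))
# dark extents of the grip in B
im=cv2.imread('pics/w10.png').max(2)
m=(im<30).astype(np.uint8); n,l,st,ce=cv2.connectedComponentsWithStats(m[200:300,290:370]); print([(st[i],ce[i]) for i in range(1,n) if st[i][4]>100])
# scene hub/grip
sc=cam('scene'); print('scene grip top',tri(sc,(143/5+290,72/5+200),c,G10)[0],tri(sc,(241/5+290,106/5+200),c,H10)[0])
```

```text
grip (array([ 0.57887534, -0.01028685,  0.13570383]), [np.float64(5.643873782312602e-05), np.float64(5.643873782305673e-05)])
hub (array([0.52818994, 0.02264366, 0.09715302]), [np.float64(1.3158846756679911e-06), np.float64(1.3158846754998953e-06)])
0.135 [[ 0.57882001 -0.0104883   0.135     ]] [[ 0.57893277 -0.01054009  0.135     ]]
0.141 [[ 0.57881053 -0.00876957  0.141     ]] [[ 0.57892428 -0.00838278  0.141     ]]
0.1 [[0.52867904 0.02303147 0.1       ]] [[0.52879618 0.0231047  0.1       ]]
0.11 [[0.53039952 0.02438979 0.11      ]] [[0.53092308 0.02472797 0.11      ]]
0.12 [[0.53212    0.02574811 0.12      ]] [[0.53304998 0.02635125 0.12      ]]
[(array([  15,   34,   33,   46, 1203], dtype=int32), array([30.76475478, 56.96674979]))]
scene grip top [ 0.57885573 -0.00890162  0.13892185] [0.52937338 0.02373504 0.10304167]
```

>>> jog_arm:
  rows:
    - {"hand": 0.5, "dx": 0, "dy": 2, "dz": 0.1, "ax": 0, "ay": 0, "az": 0}
    - {"hand": 0.5, "dx": 0, "dy": 2.5, "dz": 0.1, "ax": 0, "ay": 0, "az": 0}
    - {"hand": 0.5, "dx": 0, "dy": 2.5, "dz": 0, "ax": 0, "ay": 0, "az": 0}
    - {"hand": 0.5, "dx": 0, "dy": 1.5, "dz": 0, "ax": 0, "ay": 0, "az": 0}
    - {"hand": 0.5, "dx": 0, "dy": 0.5, "dz": 0, "ax": 0, "ay": 0, "az": 0}

```text
time_s: 14.4
position: [0.578, -0.0093, 0.0991]
tool_rot: [[-0.02, -0.004, 1.0], [-1.0, 0.001, -0.02], [-0.001, -1.0, -0.004]]
ft_force: [0.3, 0.9, 0.5]
grip_width: 0.0426
```

>>> jog_arm:
  rows:
    - {"hand": 0.5, "dx": 0, "dy": 0, "dz": 0, "ax": 0, "ay": 0, "az": 0}
    - {"hand": 0.5, "dx": 0, "dy": 0, "dz": 0, "ax": 0, "ay": 0, "az": 0}
    - {"hand": 0.5, "dx": 0, "dy": 0, "dz": 0, "ax": 0, "ay": 0, "az": 0}
    - {"hand": 0.5, "dx": 0, "dy": 0, "dz": 0, "ax": 0, "ay": 0, "az": 0}
    - {"hand": 0.5, "dx": 0, "dy": 0, "dz": 0, "ax": 0, "ay": 0, "az": 0}

```text
time_s: 14.82
position: [0.5795, -0.0096, 0.1024]
tool_rot: [[-0.02, 0.002, 1.0], [-1.0, -0.0, -0.02], [0.0, -1.0, 0.002]]
ft_force: [-0.2, 0.4, 0.8]
grip_width: 0.0427
```

```bash
python3 -c "
from h import *
s,im=wsnap('w11')
cv2.imwrite('pics/w11c.png',cv2.convertScaleAbs(im[150:,100:540,::-1],alpha=1.5,beta=20))
"
```

```text
t 14.8167 p [ 0.5795 -0.0096  0.1024] h -1.15 qv 0.32 gw 0.0427 F [-0.2  0.4  0.8]
```

View pics/w11c.png

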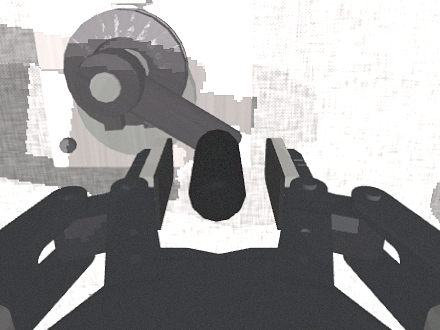

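The grip stands between the fingers, so I'll close on it.

>>> jog_arm:
  rows:
    - {"hand": 0.3, "dx": 0, "dy": 0, "dz": 0, "ax": 0, "ay": 0, "az": 0}
    - {"hand": 0.15, "dx": 0, "dy": 0, "dz": 0, "ax": 0, "ay": 0, "az": 0}
    - {"hand": 0.05, "dx": 0, "dy": 0, "dz": 0, "ax": 0, "ay": 0, "az": 0}
    - {"hand": 0.05, "dx": 0, "dy": 0, "dz": 0, "ax": 0, "ay": 0, "az": 0}
    - {"hand": 0.05, "dx": 0, "dy": 0, "dz": 0, "ax": 0, "ay": 0, "az": 0}
  newtons: 45

```text
time_s: 15.28
position: [0.579, -0.0094, 0.1017]
tool_rot: [[-0.02, 0.0, 1.0], [-1.0, 0.0, -0.02], [-0.0, -1.0, 0.0]]
ft_force: [-1.1, 0.9, 4.0]
grip_width: 0.0205
```

>>> jog_arm:
  rows:
    - {"hand": 0.05, "dx": 0, "dy": 0, "dz": 0, "ax": 0, "ay": 0, "az": 0}
    - {"hand": 0.05, "dx": 0, "dy": 0, "dz": 0, "ax": 0, "ay": 0, "az": 0}
    - {"hand": 0.05, "dx": 0, "dy": 0.05, "dz": 0, "ax": 0, "ay": 0, "az": 0}
    - {"hand": 0.05, "dx": 0, "dy": 0.05, "dz": 0, "ax": 0, "ay": 0, "az": 0}
    - {"hand": 0.05, "dx": 0, "dy": 0.05, "dz": 0, "ax": 0, "ay": 0, "az": 0}

```text
time_s: 15.7
position: [0.5792, -0.0095, 0.1002]
tool_rot: [[-0.02, 0.0, 1.0], [-1.0, 0.0, -0.02], [-0.0, -1.0, 0.0]]
ft_force: [-4.5, 1.8, 9.4]
grip_width: 0.021
```

```bash
cat > cr.py <<'E'
import numpy as np,sys
def rows(q0,dq,n,r=6.0,dyl=None):
    X=6.0*0; x=r*np.cos(q0); z=-r*np.sin(q0); ax=round(x,2);az=round(z,2)
    for i in range(n):
        q=q0+dq*(i+1); nx=round(r*np.cos(q),2);nz=round(-r*np.sin(q),2)
        print('%.3f {"hand":0.05,"dx":%.2f,"dy":0,"dz":%.2f,"ax":0,"ay":0,"az":0},'%(q,nx-ax,nz-az)); ax,az=nx,nz
        if i%5==4: print()
rows(float(sys.argv[1]),float(sys.argv[2]),int(sys.argv[3]))
E
python3 cr.py -1.015 0.07 25
```

```text
-0.945 {"hand":0.05,"dx":0.34,"dy":0,"dz":-0.24,"ax":0,"ay":0,"az":0},
-0.875 {"hand":0.05,"dx":0.34,"dy":0,"dz":-0.25,"ax":0,"ay":0,"az":0},
-0.805 {"hand":0.05,"dx":0.31,"dy":0,"dz":-0.29,"ax":0,"ay":0,"az":0},
-0.735 {"hand":0.05,"dx":0.29,"dy":0,"dz":-0.30,"ax":0,"ay":0,"az":0},
-0.665 {"hand":0.05,"dx":0.27,"dy":0,"dz":-0.32,"ax":0,"ay":0,"az":0},

-0.595 {"hand":0.05,"dx":0.25,"dy":0,"dz":-0.34,"ax":0,"ay":0,"az":0},
-0.525 {"hand":0.05,"dx":0.22,"dy":0,"dz":-0.35,"ax":0,"ay":0,"az":0},
-0.455 {"hand":0.05,"dx":0.20,"dy":0,"dz":-0.37,"ax":0,"ay":0,"az":0},
-0.385 {"hand":0.05,"dx":0.17,"dy":0,"dz":-0.39,"ax":0,"ay":0,"az":0},
-0.315 {"hand":0.05,"dx":0.14,"dy":0,"dz":-0.39,"ax":0,"ay":0,"az":0},

-0.245 {"hand":0.05,"dx":0.12,"dy":0,"dz":-0.40,"ax":0,"ay":0,"az":0},
-0.175 {"hand":0.05,"dx":0.09,"dy":0,"dz":-0.42,"ax":0,"ay":0,"az":0},
-0.105 {"hand":0.05,"dx":0.06,"dy":0,"dz":-0.41,"ax":0,"ay":0,"az":0},
-0.035 {"hand":0.05,"dx":0.03,"dy":0,"dz":-0.42,"ax":0,"ay":0,"az":0},
0.035 {"hand":0.05,"dx":0.00,"dy":0,"dz":-0.42,"ax":0,"ay":0,"az":0},

0.105 {"hand":0.05,"dx":-0.03,"dy":0,"dz":-0.42,"ax":0,"ay":0,"az":0},
0.175 {"hand":0.05,"dx":-0.06,"dy":0,"dz":-0.41,"ax":0,"ay":0,"az":0},
0.245 {"hand":0.05,"dx":-0.09,"dy":0,"dz":-0.42,"ax":0,"ay":0,"az":0},
0.315 {"hand":0.05,"dx":-0.12,"dy":0,"dz":-0.40,"ax":0,"ay":0,"az":0},
0.385 {"hand":0.05,"dx":-0.14,"dy":0,"dz":-0.39,"ax":0,"ay":0,"az":0},

0.455 {"hand":0.05,"dx":-0.17,"dy":0,"dz":-0.39,"ax":0,"ay":0,"az":0},
0.525 {"hand":0.05,"dx":-0.20,"dy":0,"dz":-0.37,"ax":0,"ay":0,"az":0},
0.595 {"hand":0.05,"dx":-0.22,"dy":0,"dz":-0.35,"ax":0,"ay":0,"az":0},
0.665 {"hand":0.05,"dx":-0.25,"dy":0,"dz":-0.34,"ax":0,"ay":0,"az":0},
0.735 {"hand":0.05,"dx":-0.27,"dy":0,"dz":-0.32,"ax":0,"ay":0,"az":0},
```

>>> jog_arm:
  rows:
    - {"hand": 0.05, "dx": 0.32, "dy": 0, "dz": -0.26, "ax": 0, "ay": 0, "az": 0}
    - {"hand": 0.05, "dx": 0.34, "dy": 0, "dz": -0.25, "ax": 0, "ay": 0, "az": 0}
    - {"hand": 0.05, "dx": 0.31, "dy": 0, "dz": -0.29, "ax": 0, "ay": 0, "az": 0}
    - {"hand": 0.05, "dx": 0.29, "dy": 0, "dz": -0.3, "ax": 0, "ay": 0, "az": 0}
    - {"hand": 0.05, "dx": 0.27, "dy": 0, "dz": -0.32, "ax": 0, "ay": 0, "az": 0}

```text
time_s: 16.12
position: [0.5649, -0.0245, 0.1003]
tool_rot: [[-0.02, 0.001, 1.0], [-1.0, 0.0, -0.02], [-0.0, -1.0, 0.001]]
ft_force: [-0.8, 2.5, 5.4]
grip_width: 0.0201
```

```bash
python3 cr.py -0.665 0.05 25
```

```text
-0.615 {"hand":0.05,"dx":0.18,"dy":0,"dz":-0.24,"ax":0,"ay":0,"az":0},
-0.565 {"hand":0.05,"dx":0.17,"dy":0,"dz":-0.25,"ax":0,"ay":0,"az":0},
-0.515 {"hand":0.05,"dx":0.15,"dy":0,"dz":-0.25,"ax":0,"ay":0,"az":0},
-0.465 {"hand":0.05,"dx":0.14,"dy":0,"dz":-0.27,"ax":0,"ay":0,"az":0},
-0.415 {"hand":0.05,"dx":0.13,"dy":0,"dz":-0.27,"ax":0,"ay":0,"az":0},

-0.365 {"hand":0.05,"dx":0.11,"dy":0,"dz":-0.28,"ax":0,"ay":0,"az":0},
-0.315 {"hand":0.05,"dx":0.10,"dy":0,"dz":-0.28,"ax":0,"ay":0,"az":0},
-0.265 {"hand":0.05,"dx":0.09,"dy":0,"dz":-0.29,"ax":0,"ay":0,"az":0},
-0.215 {"hand":0.05,"dx":0.07,"dy":0,"dz":-0.29,"ax":0,"ay":0,"az":0},
-0.165 {"hand":0.05,"dx":0.06,"dy":0,"dz":-0.29,"ax":0,"ay":0,"az":0},

-0.115 {"hand":0.05,"dx":0.04,"dy":0,"dz":-0.30,"ax":0,"ay":0,"az":0},
-0.065 {"hand":0.05,"dx":0.03,"dy":0,"dz":-0.30,"ax":0,"ay":0,"az":0},
-0.015 {"hand":0.05,"dx":0.01,"dy":0,"dz":-0.30,"ax":0,"ay":0,"az":0},
0.035 {"hand":0.05,"dx":0.00,"dy":0,"dz":-0.30,"ax":0,"ay":0,"az":0},
0.085 {"hand":0.05,"dx":-0.02,"dy":0,"dz":-0.30,"ax":0,"ay":0,"az":0},

0.135 {"hand":0.05,"dx":-0.03,"dy":0,"dz":-0.30,"ax":0,"ay":0,"az":0},
0.185 {"hand":0.05,"dx":-0.05,"dy":0,"dz":-0.29,"ax":0,"ay":0,"az":0},
0.235 {"hand":0.05,"dx":-0.06,"dy":0,"dz":-0.30,"ax":0,"ay":0,"az":0},
0.285 {"hand":0.05,"dx":-0.08,"dy":0,"dz":-0.29,"ax":0,"ay":0,"az":0},
0.335 {"hand":0.05,"dx":-0.09,"dy":0,"dz":-0.28,"ax":0,"ay":0,"az":0},

0.385 {"hand":0.05,"dx":-0.11,"dy":0,"dz":-0.28,"ax":0,"ay":0,"az":0},
0.435 {"hand":0.05,"dx":-0.12,"dy":0,"dz":-0.28,"ax":0,"ay":0,"az":0},
0.485 {"hand":0.05,"dx":-0.13,"dy":0,"dz":-0.27,"ax":0,"ay":0,"az":0},
0.535 {"hand":0.05,"dx":-0.15,"dy":0,"dz":-0.26,"ax":0,"ay":0,"az":0},
0.585 {"hand":0.05,"dx":-0.16,"dy":0,"dz":-0.25,"ax":0,"ay":0,"az":0},
```

>>> jog_arm:
  rows:
    - {"hand": 0.05, "dx": 0.18, "dy": 0.05, "dz": -0.24, "ax": 0, "ay": 0, "az": 0}
    - {"hand": 0.05, "dx": 0.17, "dy": 0.05, "dz": -0.25, "ax": 0, "ay": 0, "az": 0}
    - {"hand": 0.05, "dx": 0.15, "dy": 0, "dz": -0.25, "ax": 0, "ay": 0, "az": 0}
    - {"hand": 0.05, "dx": 0.14, "dy": 0, "dz": -0.27, "ax": 0, "ay": 0, "az": 0}
    - {"hand": 0.05, "dx": 0.13, "dy": 0, "dz": -0.27, "ax": 0, "ay": 0, "az": 0}

```text
time_s: 16.53
position: [0.5525, -0.0318, 0.1001]
tool_rot: [[-0.02, 0.003, 1.0], [-1.0, 0.0, -0.02], [-0.0, -1.0, 0.003]]
ft_force: [-0.4, 3.7, 10.7]
grip_width: 0.0205
```

>>> jog_arm:
  rows:
    - {"hand": 0.05, "dx": 0.11, "dy": 0.05, "dz": -0.28, "ax": 0, "ay": 0, "az": 0}
    - {"hand": 0.05, "dx": 0.1, "dy": 0.05, "dz": -0.28, "ax": 0, "ay": 0, "az": 0}
    - {"hand": 0.05, "dx": 0.09, "dy": 0, "dz": -0.29, "ax": 0, "ay": 0, "az": 0}
    - {"hand": 0.05, "dx": 0.07, "dy": 0, "dz": -0.29, "ax": 0, "ay": 0, "az": 0}
    - {"hand": 0.05, "dx": 0.06, "dy": 0, "dz": -0.29, "ax": 0, "ay": 0, "az": 0}

```text
time_s: 16.95
position: [0.5379, -0.0359, 0.0986]
tool_rot: [[-0.02, 0.002, 1.0], [-1.0, -0.0, -0.02], [0.0, -1.0, 0.002]]
ft_force: [-0.0, 1.9, 3.4]
grip_width: 0.0205
```

>>> jog_arm:
  rows:
    - {"hand": 0.05, "dx": 0, "dy": 0.1, "dz": 0, "ax": 0, "ay": 0, "az": 0}
    - {"hand": 0.05, "dx": 0, "dy": 0.1, "dz": 0, "ax": 0, "ay": 0, "az": 0}
    - {"hand": 0.05, "dx": 0, "dy": 0, "dz": 0, "ax": 0, "ay": 0, "az": 0}
    - {"hand": 0.05, "dx": 0, "dy": 0, "dz": 0, "ax": 0, "ay": 0, "az": 0}
    - {"hand": 0.05, "dx": 0, "dy": 0, "dz": 0, "ax": 0, "ay": 0, "az": 0}

```text
time_s: 17.37
position: [0.5376, -0.0359, 0.0963]
tool_rot: [[-0.02, 0.001, 1.0], [-1.0, -0.0, -0.02], [0.0, -1.0, 0.001]]
ft_force: [-1.3, 1.9, 6.4]
grip_width: 0.0207
```

The pin has dropped into the notch: z follows the command and the force stays at spring level. I'll press on down.

>>> jog_arm:
  rows:
    - {"hand": 0.05, "dx": 0, "dy": 0.1, "dz": 0, "ax": 0, "ay": 0, "az": 0}
    - {"hand": 0.05, "dx": 0, "dy": 0.1, "dz": 0, "ax": 0, "ay": 0, "az": 0}
    - {"hand": 0.05, "dx": 0, "dy": 0.1, "dz": 0, "ax": 0, "ay": 0, "az": 0}
    - {"hand": 0.05, "dx": 0, "dy": 0.05, "dz": 0, "ax": 0, "ay": 0, "az": 0}
    - {"hand": 0.05, "dx": 0, "dy": 0, "dz": 0, "ax": 0, "ay": 0, "az": 0}

```text
time_s: 17.78
position: [0.5376, -0.0359, 0.0929]
tool_rot: [[-0.02, 0.001, 1.0], [-1.0, -0.0, -0.02], [0.0, -1.0, 0.001]]
ft_force: [-1.4, 1.5, 7.1]
grip_width: 0.0207
```

>>> jog_arm:
  rows:
    - {"hand": 0.05, "dx": 0, "dy": 0.05, "dz": 0, "ax": 0, "ay": 0, "az": 0}
    - {"hand": 0.05, "dx": 0, "dy": 0.05, "dz": 0, "ax": 0, "ay": 0, "az": 0}
    - {"hand": 0.05, "dx": 0, "dy": 0, "dz": 0, "ax": 0, "ay": 0, "az": 0}
    - {"hand": 0.05, "dx": 0, "dy": 0, "dz": 0, "ax": 0, "ay": 0, "az": 0}
    - {"hand": 0.05, "dx": 0, "dy": 0, "dz": 0, "ax": 0, "ay": 0, "az": 0}

```text
time_s: 18.2
position: [0.5377, -0.0359, 0.0922]
tool_rot: [[-0.02, 0.002, 1.0], [-1.0, -0.0, -0.02], [0.0, -1.0, 0.002]]
ft_force: [-1.5, 2.4, 9.7]
grip_width: 0.0204
```

```bash
cat > tab.py <<'E'
import numpy as np
q0=-0.165; st=[0.03,0.05,0.07]+[0.08]*154
q=[q0]
for s in st:q.append(q[-1]+s)
while q[-1]<12.57-1e-6: q.append(min(12.57,q[-1]+0.05))
q=np.array(q); print(len(q)-1,q[-6:])
x=np.round(6*np.cos(q),2); z=np.round(-6*np.sin(q),2)
h=np.array([.5286,.0232]); ex=np.array([.0205,.9998]); ey=np.array([-.9998,.0205])
for i in range(0,len(q)-1,5):
    j=min(i+5,len(q)-1); p=h+.06*(-np.cos(q[j])*ex+np.sin(q[j])*ey)
    print(i//5,'q%.2f exp(%.4f,%.4f)'%(q[j],*p),' '.join('%.2f,%.2f;'%(x[k+1]-x[k],z[k+1]-z[k]) for k in range(i,j)))
E
python3 tab.py
```

```text
163 [12.355 12.405 12.455 12.505 12.555 12.57 ]
0 q0.15 exp(0.5187,-0.0360) 0.03,-0.18; 0.03,-0.30; 0.02,-0.42; -0.01,-0.48; -0.05,-0.48;
1 q0.55 exp(0.4964,-0.0275) -0.09,-0.47; -0.13,-0.46; -0.16,-0.45; -0.20,-0.44; -0.23,-0.42;
2 q0.94 exp(0.4793,-0.0109) -0.26,-0.40; -0.30,-0.38; -0.33,-0.35; -0.35,-0.33; -0.38,-0.29;
3 q1.35 exp(0.4699,0.0110) -0.40,-0.27; -0.42,-0.23; -0.43,-0.20; -0.45,-0.16; -0.47,-0.13;
4 q1.75 exp(0.4697,0.0348) -0.47,-0.09; -0.48,-0.05; -0.48,-0.01; -0.47,0.03; -0.48,0.06;
5 q2.15 exp(0.4789,0.0568) -0.47,0.10; -0.46,0.14; -0.44,0.18; -0.44,0.21; -0.41,0.24;
6 q2.55 exp(0.4959,0.0735) -0.39,0.28; -0.37,0.31; -0.34,0.33; -0.32,0.36; -0.28,0.39;
7 q2.95 exp(0.5181,0.0823) -0.26,0.41; -0.22,0.42; -0.18,0.45; -0.15,0.45; -0.11,0.47;
8 q3.35 exp(0.5419,0.0817) -0.08,0.47; -0.04,0.48; 0.01,0.48; 0.04,0.48; 0.07,0.47;
9 q3.75 exp(0.5637,0.0719) 0.12,0.47; 0.15,0.45; 0.19,0.44; 0.22,0.43; 0.26,0.40;
10 q4.15 exp(0.5798,0.0544) 0.29,0.39; 0.32,0.36; 0.34,0.33; 0.37,0.31; 0.40,0.27;
11 q4.55 exp(0.5880,0.0320) 0.41,0.24; 0.43,0.21; 0.45,0.17; 0.46,0.14; 0.47,0.10;
1
[... 1137 characters left out ...]
8; 0.09,0.47; 0.14,0.46;
25 q10.15 exp(0.5691,0.0675) 0.16,0.45; 0.21,0.43; 0.24,0.42; 0.27,0.39; 0.30,0.38;
26 q10.55 exp(0.5831,0.0482) 0.33,0.35; 0.36,0.32; 0.38,0.29; 0.40,0.26; 0.43,0.22;
27 q10.95 exp(0.5886,0.0250) 0.44,0.19; 0.45,0.16; 0.47,0.12; 0.47,0.08; 0.48,0.04;
28 q11.35 exp(0.5845,0.0015) 0.48,0.01; 0.48,-0.04; 0.47,-0.07; 0.47,-0.11; 0.45,-0.14;
29 q11.75 exp(0.5717,-0.0186) 0.45,-0.18; 0.43,-0.22; 0.41,-0.25; 0.38,-0.28; 0.37,-0.32;
30 q12.15 exp(0.5520,-0.0320) 0.34,-0.34; 0.30,-0.36; 0.28,-0.39; 0.25,-0.42; 0.22,-0.43;
31 q12.46 exp(0.5340,-0.0366) 0.17,-0.44; 0.15,-0.46; 0.07,-0.29; 0.05,-0.30; 0.04,-0.29;
32 q12.57 exp(0.5272,-0.0368) 0.03,-0.30; 0.01,-0.30; 0.00,-0.09;
```

>>> jog_arm:
  rows:
    - {"hand": 0.05, "dx": 0.01, "dy": 0.04, "dz": -0.18, "ax": 0, "ay": 0, "az": 0}
    - {"hand": 0.05, "dx": 0.02, "dy": 0, "dz": -0.3, "ax": 0, "ay": 0, "az": 0}
    - {"hand": 0.05, "dx": 0.02, "dy": 0, "dz": -0.42, "ax": 0, "ay": 0, "az": 0}
    - {"hand": 0.05, "dx": -0.01, "dy": 0, "dz": -0.48, "ax": 0, "ay": 0, "az": 0}
    - {"hand": 0.05, "dx": -0.05, "dy": 0, "dz": -0.48, "ax": 0, "ay": 0, "az": 0}

```text
time_s: 18.62
position: [0.5202, -0.036, 0.0922]
tool_rot: [[-0.02, 0.005, 1.0], [-1.0, -0.001, -0.02], [0.001, -1.0, 0.005]]
ft_force: [3.0, 1.1, 9.4]
grip_width: 0.0208
```

>>> jog_arm:
  rows:
    - {"hand": 0.05, "dx": -0.09, "dy": 0, "dz": -0.47, "ax": 0, "ay": 0, "az": 0}
    - {"hand": 0.05, "dx": -0.13, "dy": 0, "dz": -0.46, "ax": 0, "ay": 0, "az": 0}
    - {"hand": 0.05, "dx": -0.16, "dy": 0, "dz": -0.45, "ax": 0, "ay": 0, "az": 0}
    - {"hand": 0.05, "dx": -0.2, "dy": 0, "dz": -0.44, "ax": 0, "ay": 0, "az": 0}
    - {"hand": 0.05, "dx": -0.23, "dy": 0, "dz": -0.42, "ax": 0, "ay": 0, "az": 0}

```text
time_s: 19.03
position: [0.498, -0.028, 0.0922]
tool_rot: [[-0.02, 0.005, 1.0], [-1.0, -0.002, -0.02], [0.002, -1.0, 0.005]]
ft_force: [1.8, -3.7, 9.8]
grip_width: 0.0206
```

>>> jog_arm:
  rows:
    - {"hand": 0.05, "dx": -0.26, "dy": 0, "dz": -0.4, "ax": 0, "ay": 0, "az": 0}
    - {"hand": 0.05, "dx": -0.3, "dy": 0, "dz": -0.38, "ax": 0, "ay": 0, "az": 0}
    - {"hand": 0.05, "dx": -0.33, "dy": 0, "dz": -0.35, "ax": 0, "ay": 0, "az": 0}
    - {"hand": 0.05, "dx": -0.35, "dy": 0, "dz": -0.33, "ax": 0, "ay": 0, "az": 0}
    - {"hand": 0.05, "dx": -0.38, "dy": 0, "dz": -0.29, "ax": 0, "ay": 0, "az": 0}

```text
time_s: 19.45
position: [0.4803, -0.0116, 0.0922]
tool_rot: [[-0.02, 0.003, 1.0], [-1.0, -0.003, -0.02], [0.003, -1.0, 0.003]]
ft_force: [-2.4, -5.7, 12.0]
grip_width: 0.0204
```

>>> jog_arm:
  rows:
    - {"hand": 0.05, "dx": -0.4, "dy": 0, "dz": -0.29, "ax": 0, "ay": 0, "az": 0}
    - {"hand": 0.05, "dx": -0.42, "dy": 0, "dz": -0.25, "ax": 0, "ay": 0, "az": 0}
    - {"hand": 0.05, "dx": -0.43, "dy": 0, "dz": -0.21, "ax": 0, "ay": 0, "az": 0}
    - {"hand": 0.05, "dx": -0.45, "dy": 0, "dz": -0.17, "ax": 0, "ay": 0, "az": 0}
    - {"hand": 0.05, "dx": -0.47, "dy": 0, "dz": -0.13, "ax": 0, "ay": 0, "az": 0}

```text
time_s: 19.87
position: [0.4701, 0.0107, 0.0921]
tool_rot: [[-0.02, 0.003, 1.0], [-1.0, -0.002, -0.02], [0.002, -1.0, 0.003]]
ft_force: [-3.0, -3.7, 14.3]
grip_width: 0.0207
```

>>> jog_arm:
  rows:
    - {"hand": 0.05, "dx": -0.47, "dy": 0, "dz": -0.09, "ax": 0, "ay": 0, "az": 0}
    - {"hand": 0.05, "dx": -0.48, "dy": 0, "dz": -0.05, "ax": 0, "ay": 0, "az": 0}
    - {"hand": 0.05, "dx": -0.48, "dy": 0, "dz": -0.01, "ax": 0, "ay": 0, "az": 0}
    - {"hand": 0.05, "dx": -0.47, "dy": 0, "dz": 0.03, "ax": 0, "ay": 0, "az": 0}
    - {"hand": 0.05, "dx": -0.48, "dy": 0, "dz": 0.06, "ax": 0, "ay": 0, "az": 0}

```text
time_s: 20.28
position: [0.4697, 0.0348, 0.0921]
tool_rot: [[-0.02, 0.002, 1.0], [-1.0, -0.002, -0.02], [0.002, -1.0, 0.002]]
ft_force: [-3.3, -3.7, 13.1]
grip_width: 0.0209
```

>>> jog_arm:
  rows:
    - {"hand": 0.05, "dx": -0.47, "dy": -0.02, "dz": 0.09, "ax": 0, "ay": 0, "az": 0}
    - {"hand": 0.05, "dx": -0.46, "dy": 0, "dz": 0.13, "ax": 0, "ay": 0, "az": 0}
    - {"hand": 0.05, "dx": -0.44, "dy": 0, "dz": 0.17, "ax": 0, "ay": 0, "az": 0}
    - {"hand": 0.05, "dx": -0.44, "dy": 0, "dz": 0.21, "ax": 0, "ay": 0, "az": 0}
    - {"hand": 0.05, "dx": -0.41, "dy": 0, "dz": 0.24, "ax": 0, "ay": 0, "az": 0}

```text
time_s: 20.7
position: [0.4787, 0.057, 0.0922]
tool_rot: [[-0.02, 0.002, 1.0], [-1.0, -0.001, -0.02], [0.001, -1.0, 0.002]]
ft_force: [-3.6, -3.3, 11.1]
grip_width: 0.0209
```

>>> jog_arm:
  rows:
    - {"hand": 0.05, "dx": -0.39, "dy": 0, "dz": 0.28, "ax": 0, "ay": 0, "az": 0}
    - {"hand": 0.05, "dx": -0.37, "dy": 0, "dz": 0.31, "ax": 0, "ay": 0, "az": 0}
    - {"hand": 0.05, "dx": -0.34, "dy": 0, "dz": 0.33, "ax": 0, "ay": 0, "az": 0}
    - {"hand": 0.05, "dx": -0.32, "dy": 0, "dz": 0.36, "ax": 0, "ay": 0, "az": 0}
    - {"hand": 0.05, "dx": -0.28, "dy": 0, "dz": 0.39, "ax": 0, "ay": 0, "az": 0}

```text
time_s: 21.12
position: [0.495, 0.0735, 0.0921]
tool_rot: [[-0.02, 0.0, 1.0], [-1.0, -0.002, -0.02], [0.002, -1.0, 0.0]]
ft_force: [-7.7, -5.1, 14.6]
grip_width: 0.0204
```

>>> jog_arm:
  rows:
    - {"hand": 0.05, "dx": -0.26, "dy": 0, "dz": 0.41, "ax": 0, "ay": 0, "az": 0}
    - {"hand": 0.05, "dx": -0.22, "dy": 0, "dz": 0.42, "ax": 0, "ay": 0, "az": 0}
    - {"hand": 0.05, "dx": -0.18, "dy": 0, "dz": 0.45, "ax": 0, "ay": 0, "az": 0}
    - {"hand": 0.05, "dx": -0.15, "dy": 0, "dz": 0.45, "ax": 0, "ay": 0, "az": 0}
    - {"hand": 0.05, "dx": -0.11, "dy": 0, "dz": 0.47, "ax": 0, "ay": 0, "az": 0}

```text
time_s: 21.53
position: [0.5164, 0.0825, 0.0921]
tool_rot: [[-0.02, -0.002, 1.0], [-1.0, -0.001, -0.02], [0.001, -1.0, -0.002]]
ft_force: [-10.2, -1.7, 15.6]
grip_width: 0.0207
```

>>> jog_arm:
  rows:
    - {"hand": 0.05, "dx": -0.08, "dy": 0, "dz": 0.47, "ax": 0, "ay": 0, "az": 0}
    - {"hand": 0.05, "dx": -0.04, "dy": 0, "dz": 0.48, "ax": 0, "ay": 0, "az": 0}
    - {"hand": 0.05, "dx": 0.01, "dy": 0, "dz": 0.48, "ax": 0, "ay": 0, "az": 0}
    - {"hand": 0.05, "dx": 0.04, "dy": 0, "dz": 0.48, "ax": 0, "ay": 0, "az": 0}
    - {"hand": 0.05, "dx": 0.07, "dy": 0, "dz": 0.47, "ax": 0, "ay": 0, "az": 0}

```text
time_s: 21.95
position: [0.5416, 0.0824, 0.0923]
tool_rot: [[-0.02, 0.002, 1.0], [-1.0, -0.0, -0.02], [0.0, -1.0, 0.002]]
ft_force: [-1.2, 0.8, 10.5]
grip_width: 0.0207
```

>>> jog_arm:
  rows:
    - {"hand": 0.05, "dx": 0.12, "dy": 0, "dz": 0.47, "ax": 0, "ay": 0, "az": 0}
    - {"hand": 0.05, "dx": 0.15, "dy": 0, "dz": 0.45, "ax": 0, "ay": 0, "az": 0}
    - {"hand": 0.05, "dx": 0.19, "dy": 0, "dz": 0.44, "ax": 0, "ay": 0, "az": 0}
    - {"hand": 0.05, "dx": 0.22, "dy": 0, "dz": 0.43, "ax": 0, "ay": 0, "az": 0}
    - {"hand": 0.05, "dx": 0.26, "dy": 0, "dz": 0.4, "ax": 0, "ay": 0, "az": 0}

```text
time_s: 22.37
position: [0.5646, 0.0719, 0.0924]
tool_rot: [[-0.02, 0.005, 1.0], [-1.0, -0.001, -0.02], [0.001, -1.0, 0.005]]
ft_force: [1.8, -0.3, 8.6]
grip_width: 0.0206
```

>>> jog_arm:
  rows:
    - {"hand": 0.05, "dx": 0.29, "dy": 0, "dz": 0.39, "ax": 0, "ay": 0, "az": 0}
    - {"hand": 0.05, "dx": 0.32, "dy": 0, "dz": 0.36, "ax": 0, "ay": 0, "az": 0}
    - {"hand": 0.05, "dx": 0.34, "dy": 0, "dz": 0.33, "ax": 0, "ay": 0, "az": 0}
    - {"hand": 0.05, "dx": 0.37, "dy": 0, "dz": 0.31, "ax": 0, "ay": 0, "az": 0}
    - {"hand": 0.05, "dx": 0.4, "dy": 0, "dz": 0.27, "ax": 0, "ay": 0, "az": 0}

```text
time_s: 22.78
position: [0.5801, 0.0548, 0.0923]
tool_rot: [[-0.02, 0.003, 1.0], [-1.0, -0.0, -0.02], [-0.0, -1.0, 0.003]]
ft_force: [-0.5, 3.0, 8.7]
grip_width: 0.0208
```

>>> jog_arm:
  rows:
    - {"hand": 0.05, "dx": 0.41, "dy": 0, "dz": 0.24, "ax": 0, "ay": 0, "az": 0}
    - {"hand": 0.05, "dx": 0.43, "dy": 0, "dz": 0.21, "ax": 0, "ay": 0, "az": 0}
    - {"hand": 0.05, "dx": 0.45, "dy": 0, "dz": 0.17, "ax": 0, "ay": 0, "az": 0}
    - {"hand": 0.05, "dx": 0.46, "dy": 0, "dz": 0.14, "ax": 0, "ay": 0, "az": 0}
    - {"hand": 0.05, "dx": 0.47, "dy": 0, "dz": 0.1, "ax": 0, "ay": 0, "az": 0}

```text
time_s: 23.2
position: [0.5882, 0.0323, 0.0923]
tool_rot: [[-0.02, 0.003, 1.0], [-1.0, -0.0, -0.02], [0.0, -1.0, 0.003]]
ft_force: [0.5, 2.0, 9.6]
grip_width: 0.0209
```

Forces are low and position is tracking well, so I'll carry on (calls 12–16).

>>> jog_arm:
  rows:
    - {"hand": 0.05, "dx": 0.48, "dy": 0, "dz": 0.06, "ax": 0, "ay": 0, "az": 0}
    - {"hand": 0.05, "dx": 0.48, "dy": 0, "dz": 0.02, "ax": 0, "ay": 0, "az": 0}
    - {"hand": 0.05, "dx": 0.48, "dy": 0, "dz": -0.02, "ax": 0, "ay": 0, "az": 0}
    - {"hand": 0.05, "dx": 0.47, "dy": 0, "dz": -0.05, "ax": 0, "ay": 0, "az": 0}
    - {"hand": 0.05, "dx": 0.47, "dy": 0, "dz": -0.09, "ax": 0, "ay": 0, "az": 0}

```text
time_s: 23.62
position: [0.5869, 0.0085, 0.0923]
tool_rot: [[-0.02, 0.003, 1.0], [-1.0, -0.0, -0.02], [0.0, -1.0, 0.003]]
ft_force: [1.3, 1.8, 9.6]
grip_width: 0.0208
```

>>> jog_arm:
  rows:
    - {"hand": 0.05, "dx": 0.47, "dy": 0, "dz": -0.13, "ax": 0, "ay": 0, "az": 0}
    - {"hand": 0.05, "dx": 0.45, "dy": 0, "dz": -0.17, "ax": 0, "ay": 0, "az": 0}
    - {"hand": 0.05, "dx": 0.43, "dy": 0, "dz": -0.2, "ax": 0, "ay": 0, "az": 0}
    - {"hand": 0.05, "dx": 0.42, "dy": 0, "dz": -0.23, "ax": 0, "ay": 0, "az": 0}
    - {"hand": 0.05, "dx": 0.4, "dy": 0, "dz": -0.27, "ax": 0, "ay": 0, "az": 0}

```text
time_s: 24.03
position: [0.5764, -0.013, 0.0923]
tool_rot: [[-0.02, 0.004, 1.0], [-1.0, -0.0, -0.02], [0.0, -1.0, 0.004]]
ft_force: [0.2, 1.5, 9.3]
grip_width: 0.0205
```

>>> jog_arm:
  rows:
    - {"hand": 0.05, "dx": 0.37, "dy": 0, "dz": -0.3, "ax": 0, "ay": 0, "az": 0}
    - {"hand": 0.05, "dx": 0.35, "dy": 0, "dz": -0.33, "ax": 0, "ay": 0, "az": 0}
    - {"hand": 0.05, "dx": 0.33, "dy": 0, "dz": -0.35, "ax": 0, "ay": 0, "az": 0}
    - {"hand": 0.05, "dx": 0.29, "dy": 0, "dz": -0.38, "ax": 0, "ay": 0, "az": 0}
    - {"hand": 0.05, "dx": 0.26, "dy": 0, "dz": -0.4, "ax": 0, "ay": 0, "az": 0}

```text
time_s: 24.45
position: [0.5585, -0.0286, 0.0923]
tool_rot: [[-0.02, 0.004, 1.0], [-1.0, -0.0, -0.02], [0.0, -1.0, 0.004]]
ft_force: [1.5, 2.0, 8.6]
grip_width: 0.0207
```

>>> jog_arm:
  rows:
    - {"hand": 0.05, "dx": 0.23, "dy": 0, "dz": -0.43, "ax": 0, "ay": 0, "az": 0}
    - {"hand": 0.05, "dx": 0.2, "dy": 0, "dz": -0.43, "ax": 0, "ay": 0, "az": 0}
    - {"hand": 0.05, "dx": 0.16, "dy": 0, "dz": -0.46, "ax": 0, "ay": 0, "az": 0}
    - {"hand": 0.05, "dx": 0.12, "dy": 0, "dz": -0.46, "ax": 0, "ay": 0, "az": 0}
    - {"hand": 0.05, "dx": 0.08, "dy": 0, "dz": -0.47, "ax": 0, "ay": 0, "az": 0}

```text
time_s: 24.87
position: [0.5361, -0.0361, 0.0923]
tool_rot: [[-0.02, 0.004, 1.0], [-1.0, -0.001, -0.02], [0.001, -1.0, 0.004]]
ft_force: [3.0, 2.3, 9.0]
grip_width: 0.0208
```

```bash
python3 -c "
from h import *
im=snap('scene','s1.png'); cv2.imwrite('pics/s1c.png',cv2.resize(im[190:310,280:460,::-1],(780,520),interpolation=cv2.INTER_CUBIC))
s=status.observe();print(s['ft_force'],s['position'],s['time_s'])"
```

```text
[-0.04266609  0.63066393  8.68905161] [ 0.53527573 -0.03617477  0.09227904] 24.9167
```

View pics/s1c.png

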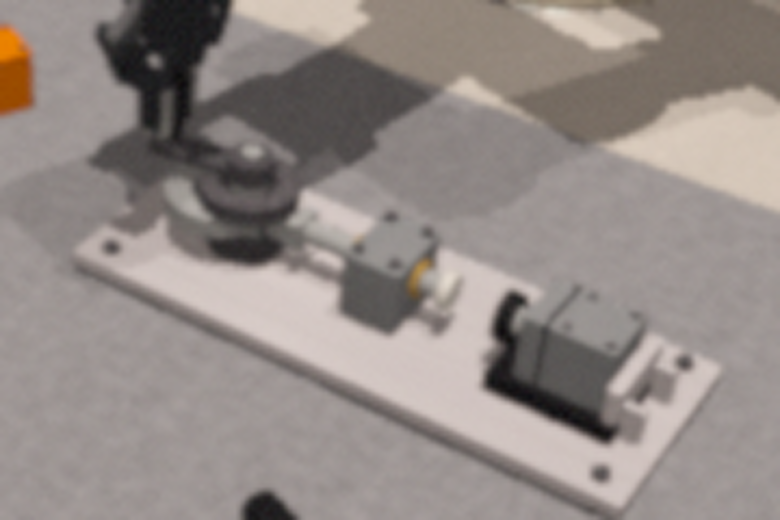

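The scene picture shows the crank held with the ram back and the switch still seated, button out and facing the ram. Now the second turn (calls 16–20).

>>> jog_arm:
  rows:
    - {"hand": 0.05, "dx": 0.05, "dy": 0, "dz": -0.48, "ax": 0, "ay": 0, "az": 0}
    - {"hand": 0.05, "dx": 0.01, "dy": 0, "dz": -0.48, "ax": 0, "ay": 0, "az": 0}
    - {"hand": 0.05, "dx": -0.03, "dy": 0, "dz": -0.48, "ax": 0, "ay": 0, "az": 0}
    - {"hand": 0.05, "dx": -0.07, "dy": 0, "dz": -0.47, "ax": 0, "ay": 0, "az": 0}
    - {"hand": 0.05, "dx": -0.1, "dy": 0, "dz": -0.47, "ax": 0, "ay": 0, "az": 0}

```text
time_s: 25.33
position: [0.5125, -0.0344, 0.0923]
tool_rot: [[-0.02, 0.005, 1.0], [-1.0, -0.001, -0.02], [0.001, -1.0, 0.005]]
ft_force: [2.4, 1.6, 8.1]
grip_width: 0.0209
```

>>> jog_arm:
  rows:
    - {"hand": 0.05, "dx": -0.15, "dy": 0, "dz": -0.46, "ax": 0, "ay": 0, "az": 0}
    - {"hand": 0.05, "dx": -0.18, "dy": 0, "dz": -0.45, "ax": 0, "ay": 0, "az": 0}
    - {"hand": 0.05, "dx": -0.21, "dy": 0, "dz": -0.43, "ax": 0, "ay": 0, "az": 0}
    - {"hand": 0.05, "dx": -0.25, "dy": 0, "dz": -0.41, "ax": 0, "ay": 0, "az": 0}
    - {"hand": 0.05, "dx": -0.28, "dy": 0, "dz": -0.39, "ax": 0, "ay": 0, "az": 0}

```text
time_s: 25.75
position: [0.4914, -0.0235, 0.0923]
tool_rot: [[-0.02, 0.005, 1.0], [-1.0, -0.002, -0.02], [0.002, -1.0, 0.005]]
ft_force: [2.7, -2.0, 8.8]
grip_width: 0.0207
```

>>> jog_arm:
  rows:
    - {"hand": 0.05, "dx": -0.31, "dy": 0, "dz": -0.36, "ax": 0, "ay": 0, "az": 0}
    - {"hand": 0.05, "dx": -0.33, "dy": 0, "dz": -0.34, "ax": 0, "ay": 0, "az": 0}
    - {"hand": 0.05, "dx": -0.37, "dy": 0, "dz": -0.32, "ax": 0, "ay": 0, "az": 0}
    - {"hand": 0.05, "dx": -0.39, "dy": 0, "dz": -0.28, "ax": 0, "ay": 0, "az": 0}
    - {"hand": 0.05, "dx": -0.41, "dy": 0, "dz": -0.25, "ax": 0, "ay": 0, "az": 0}

```text
time_s: 26.17
position: [0.476, -0.0052, 0.0923]
tool_rot: [[-0.02, 0.004, 1.0], [-1.0, -0.002, -0.02], [0.002, -1.0, 0.004]]
ft_force: [0.9, -2.7, 10.1]
grip_width: 0.0205
```

>>> jog_arm:
  rows:
    - {"hand": 0.05, "dx": -0.42, "dy": 0, "dz": -0.22, "ax": 0, "ay": 0, "az": 0}
    - {"hand": 0.05, "dx": -0.45, "dy": 0, "dz": -0.18, "ax": 0, "ay": 0, "az": 0}
    - {"hand": 0.05, "dx": -0.46, "dy": 0, "dz": -0.14, "ax": 0, "ay": 0, "az": 0}
    - {"hand": 0.05, "dx": -0.46, "dy": 0, "dz": -0.11, "ax": 0, "ay": 0, "az": 0}
    - {"hand": 0.05, "dx": -0.48, "dy": 0, "dz": -0.07, "ax": 0, "ay": 0, "az": 0}

```text
time_s: 26.58
position: [0.4689, 0.0177, 0.0922]
tool_rot: [[-0.02, 0.003, 1.0], [-1.0, -0.002, -0.02], [0.002, -1.0, 0.003]]
ft_force: [-1.4, -5.4, 11.0]
grip_width: 0.0212
```

>>> jog_arm:
  rows:
    - {"hand": 0.05, "dx": -0.48, "dy": 0, "dz": -0.04, "ax": 0, "ay": 0, "az": 0}
    - {"hand": 0.05, "dx": -0.48, "dy": 0, "dz": 0.01, "ax": 0, "ay": 0, "az": 0}
    - {"hand": 0.05, "dx": -0.47, "dy": 0, "dz": 0.04, "ax": 0, "ay": 0, "az": 0}
    - {"hand": 0.05, "dx": -0.48, "dy": 0, "dz": 0.08, "ax": 0, "ay": 0, "az": 0}
    - {"hand": 0.05, "dx": -0.46, "dy": 0, "dz": 0.12, "ax": 0, "ay": 0, "az": 0}

```text
time_s: 27.0
position: [0.4713, 0.0416, 0.0922]
tool_rot: [[-0.02, 0.002, 1.0], [-1.0, -0.002, -0.02], [0.002, -1.0, 0.003]]
ft_force: [-2.2, -3.4, 11.0]
grip_width: 0.0208
```

>>> jog_arm:
  rows:
    - {"hand": 0.05, "dx": -0.46, "dy": 0, "dz": 0.16, "ax": 0, "ay": 0, "az": 0}
    - {"hand": 0.05, "dx": -0.44, "dy": 0, "dz": 0.19, "ax": 0, "ay": 0, "az": 0}
    - {"hand": 0.05, "dx": -0.42, "dy": 0, "dz": 0.23, "ax": 0, "ay": 0, "az": 0}
    - {"hand": 0.05, "dx": -0.4, "dy": 0, "dz": 0.26, "ax": 0, "ay": 0, "az": 0}
    - {"hand": 0.05, "dx": -0.38, "dy": 0, "dz": 0.29, "ax": 0, "ay": 0, "az": 0}

```text
time_s: 27.42
position: [0.4829, 0.0626, 0.0921]
tool_rot: [[-0.02, 0.002, 1.0], [-1.0, -0.001, -0.02], [0.001, -1.0, 0.002]]
ft_force: [-3.5, -2.0, 11.7]
grip_width: 0.021
```

>>> jog_arm:
  rows:
    - {"hand": 0.05, "dx": -0.36, "dy": 0, "dz": 0.32, "ax": 0, "ay": 0, "az": 0}
    - {"hand": 0.05, "dx": -0.33, "dy": 0, "dz": 0.34, "ax": 0, "ay": 0, "az": 0}
    - {"hand": 0.05, "dx": -0.3, "dy": 0, "dz": 0.38, "ax": 0, "ay": 0, "az": 0}
    - {"hand": 0.05, "dx": -0.27, "dy": 0, "dz": 0.39, "ax": 0, "ay": 0, "az": 0}
    - {"hand": 0.05, "dx": -0.24, "dy": 0, "dz": 0.42, "ax": 0, "ay": 0, "az": 0}

```text
time_s: 27.83
position: [0.5007, 0.0769, 0.0921]
tool_rot: [[-0.02, -0.001, 1.0], [-1.0, -0.002, -0.02], [0.002, -1.0, -0.001]]
ft_force: [-9.1, -4.5, 15.9]
grip_width: 0.0208
```

>>> jog_arm:
  rows:
    - {"hand": 0.05, "dx": -0.21, "dy": 0, "dz": 0.43, "ax": 0, "ay": 0, "az": 0}
    - {"hand": 0.05, "dx": -0.17, "dy": 0, "dz": 0.45, "ax": 0, "ay": 0, "az": 0}
    - {"hand": 0.05, "dx": -0.13, "dy": 0, "dz": 0.47, "ax": 0, "ay": 0, "az": 0}
    - {"hand": 0.05, "dx": -0.09, "dy": 0, "dz": 0.47, "ax": 0, "ay": 0, "az": 0}
    - {"hand": 0.05, "dx": -0.06, "dy": 0, "dz": 0.47, "ax": 0, "ay": 0, "az": 0}

```text
time_s: 28.25
position: [0.5235, 0.0835, 0.0921]
tool_rot: [[-0.02, -0.001, 1.0], [-1.0, -0.001, -0.02], [0.001, -1.0, -0.001]]
ft_force: [-8.9, -1.2, 15.1]
grip_width: 0.0207
```

>>> jog_arm:
  rows:
    - {"hand": 0.05, "dx": -0.02, "dy": 0, "dz": 0.48, "ax": 0, "ay": 0, "az": 0}
    - {"hand": 0.05, "dx": 0.02, "dy": 0, "dz": 0.48, "ax": 0, "ay": 0, "az": 0}
    - {"hand": 0.05, "dx": 0.06, "dy": 0, "dz": 0.48, "ax": 0, "ay": 0, "az": 0}
    - {"hand": 0.05, "dx": 0.09, "dy": 0, "dz": 0.47, "ax": 0, "ay": 0, "az": 0}
    - {"hand": 0.05, "dx": 0.14, "dy": 0, "dz": 0.46, "ax": 0, "ay": 0, "az": 0}

```text
time_s: 28.67
position: [0.5489, 0.0802, 0.0923]
tool_rot: [[-0.02, 0.003, 1.0], [-1.0, -0.0, -0.02], [0.0, -1.0, 0.003]]
ft_force: [1.0, 0.2, 9.6]
grip_width: 0.0208
```

It is over the second heavy point, so I'll carry on round to the stop.

>>> jog_arm:
  rows:
    - {"hand": 0.05, "dx": 0.16, "dy": 0, "dz": 0.45, "ax": 0, "ay": 0, "az": 0}
    - {"hand": 0.05, "dx": 0.21, "dy": 0, "dz": 0.43, "ax": 0, "ay": 0, "az": 0}
    - {"hand": 0.05, "dx": 0.24, "dy": 0, "dz": 0.42, "ax": 0, "ay": 0, "az": 0}
    - {"hand": 0.05, "dx": 0.27, "dy": 0, "dz": 0.39, "ax": 0, "ay": 0, "az": 0}
    - {"hand": 0.05, "dx": 0.3, "dy": 0, "dz": 0.38, "ax": 0, "ay": 0, "az": 0}

```text
time_s: 29.08
position: [0.5699, 0.0675, 0.0923]
tool_rot: [[-0.02, 0.004, 1.0], [-1.0, -0.001, -0.02], [0.001, -1.0, 0.004]]
ft_force: [0.6, -0.3, 8.7]
grip_width: 0.0207
```

>>> jog_arm:
  rows:
    - {"hand": 0.05, "dx": 0.33, "dy": 0, "dz": 0.35, "ax": 0, "ay": 0, "az": 0}
    - {"hand": 0.05, "dx": 0.36, "dy": 0, "dz": 0.32, "ax": 0, "ay": 0, "az": 0}
    - {"hand": 0.05, "dx": 0.38, "dy": 0, "dz": 0.29, "ax": 0, "ay": 0, "az": 0}
    - {"hand": 0.05, "dx": 0.4, "dy": 0, "dz": 0.26, "ax": 0, "ay": 0, "az": 0}
    - {"hand": 0.05, "dx": 0.43, "dy": 0, "dz": 0.22, "ax": 0, "ay": 0, "az": 0}

```text
time_s: 29.5
position: [0.5834, 0.0486, 0.0923]
tool_rot: [[-0.02, 0.003, 1.0], [-1.0, -0.0, -0.02], [-0.0, -1.0, 0.003]]
ft_force: [-0.9, 1.4, 9.0]
grip_width: 0.0207
```

>>> jog_arm:
  rows:
    - {"hand": 0.05, "dx": 0.44, "dy": 0, "dz": 0.19, "ax": 0, "ay": 0, "az": 0}
    - {"hand": 0.05, "dx": 0.45, "dy": 0, "dz": 0.16, "ax": 0, "ay": 0, "az": 0}
    - {"hand": 0.05, "dx": 0.47, "dy": 0, "dz": 0.12, "ax": 0, "ay": 0, "az": 0}
    - {"hand": 0.05, "dx": 0.47, "dy": 0, "dz": 0.08, "ax": 0, "ay": 0, "az": 0}
    - {"hand": 0.05, "dx": 0.48, "dy": 0, "dz": 0.04, "ax": 0, "ay": 0, "az": 0}

```text
time_s: 29.92
position: [0.5888, 0.0253, 0.0923]
tool_rot: [[-0.02, 0.003, 1.0], [-1.0, -0.0, -0.02], [0.0, -1.0, 0.003]]
ft_force: [0.1, 1.7, 9.2]
grip_width: 0.0211
```

>>> jog_arm:
  rows:
    - {"hand": 0.05, "dx": 0.48, "dy": 0, "dz": 0.01, "ax": 0, "ay": 0, "az": 0}
    - {"hand": 0.05, "dx": 0.48, "dy": 0, "dz": -0.04, "ax": 0, "ay": 0, "az": 0}
    - {"hand": 0.05, "dx": 0.47, "dy": 0, "dz": -0.07, "ax": 0, "ay": 0, "az": 0}
    - {"hand": 0.05, "dx": 0.47, "dy": 0, "dz": -0.11, "ax": 0, "ay": 0, "az": 0}
    - {"hand": 0.05, "dx": 0.45, "dy": 0, "dz": -0.14, "ax": 0, "ay": 0, "az": 0}

```text
time_s: 30.33
position: [0.5847, 0.0018, 0.0923]
tool_rot: [[-0.02, 0.003, 1.0], [-1.0, -0.0, -0.02], [0.0, -1.0, 0.003]]
ft_force: [-0.0, 2.3, 8.4]
grip_width: 0.0209
```

>>> jog_arm:
  rows:
    - {"hand": 0.05, "dx": 0.45, "dy": 0, "dz": -0.18, "ax": 0, "ay": 0, "az": 0}
    - {"hand": 0.05, "dx": 0.43, "dy": 0, "dz": -0.22, "ax": 0, "ay": 0, "az": 0}
    - {"hand": 0.05, "dx": 0.41, "dy": 0, "dz": -0.25, "ax": 0, "ay": 0, "az": 0}
    - {"hand": 0.05, "dx": 0.38, "dy": 0, "dz": -0.28, "ax": 0, "ay": 0, "az": 0}
    - {"hand": 0.05, "dx": 0.37, "dy": 0, "dz": -0.32, "ax": 0, "ay": 0, "az": 0}

```text
time_s: 30.75
position: [0.5719, -0.0183, 0.0923]
tool_rot: [[-0.02, 0.004, 1.0], [-1.0, -0.0, -0.02], [0.0, -1.0, 0.004]]
ft_force: [0.3, 2.2, 9.0]
grip_width: 0.0207
```

>>> jog_arm:
  rows:
    - {"hand": 0.05, "dx": 0.34, "dy": 0, "dz": -0.34, "ax": 0, "ay": 0, "az": 0}
    - {"hand": 0.05, "dx": 0.3, "dy": 0, "dz": -0.36, "ax": 0, "ay": 0, "az": 0}
    - {"hand": 0.05, "dx": 0.28, "dy": 0, "dz": -0.39, "ax": 0, "ay": 0, "az": 0}
    - {"hand": 0.05, "dx": 0.25, "dy": 0, "dz": -0.42, "ax": 0, "ay": 0, "az": 0}
    - {"hand": 0.05, "dx": 0.22, "dy": 0, "dz": -0.43, "ax": 0, "ay": 0, "az": 0}

```text
time_s: 31.17
position: [0.5522, -0.0318, 0.0923]
tool_rot: [[-0.02, 0.004, 1.0], [-1.0, -0.001, -0.02], [0.0, -1.0, 0.004]]
ft_force: [1.1, 2.4, 9.0]
grip_width: 0.0205
```

>>> jog_arm:
  rows:
    - {"hand": 0.05, "dx": 0.17, "dy": 0, "dz": -0.44, "ax": 0, "ay": 0, "az": 0}
    - {"hand": 0.05, "dx": 0.15, "dy": 0, "dz": -0.46, "ax": 0, "ay": 0, "az": 0}
    - {"hand": 0.05, "dx": 0.07, "dy": 0, "dz": -0.29, "ax": 0, "ay": 0, "az": 0}
    - {"hand": 0.05, "dx": 0.05, "dy": 0, "dz": -0.3, "ax": 0, "ay": 0, "az": 0}
    - {"hand": 0.05, "dx": 0.04, "dy": 0, "dz": -0.29, "ax": 0, "ay": 0, "az": 0}

```text
time_s: 31.58
position: [0.5345, -0.0363, 0.0923]
tool_rot: [[-0.02, 0.004, 1.0], [-1.0, -0.001, -0.02], [0.001, -1.0, 0.004]]
ft_force: [2.0, 1.9, 9.0]
grip_width: 0.0208
```

>>> jog_arm:
  rows:
    - {"hand": 0.05, "dx": 0.03, "dy": 0, "dz": -0.3, "ax": 0, "ay": 0, "az": 0}
    - {"hand": 0.05, "dx": 0.01, "dy": 0, "dz": -0.25, "ax": 0, "ay": 0, "az": 0}
    - {"hand": 0.05, "dx": 0, "dy": 0, "dz": -0.1, "ax": 0, "ay": 0, "az": 0}
    - {"hand": 0.05, "dx": 0, "dy": 0, "dz": 0, "ax": 0, "ay": 0, "az": 0}
    - {"hand": 0.05, "dx": 0, "dy": 0, "dz": 0, "ax": 0, "ay": 0, "az": 0}

```text
time_s: 32.0
position: [0.5279, -0.0366, 0.0922]
tool_rot: [[-0.02, 0.004, 1.0], [-1.0, -0.001, -0.02], [0.001, -1.0, 0.004]]
ft_force: [2.0, 1.1, 9.5]
grip_width: 0.0204
```

The crank is at q≈12.56. Now I'll let it spring up under control.

>>> jog_arm:
  rows:
    - {"hand": 0.05, "dx": 0, "dy": -0.1, "dz": 0.02, "ax": 0, "ay": 0, "az": 0}
    - {"hand": 0.05, "dx": 0, "dy": -0.15, "dz": 0, "ax": 0, "ay": 0, "az": 0}
    - {"hand": 0.05, "dx": 0, "dy": -0.15, "dz": 0, "ax": 0, "ay": 0, "az": 0}
    - {"hand": 0.05, "dx": 0, "dy": -0.15, "dz": 0, "ax": 0, "ay": 0, "az": 0}
    - {"hand": 0.05, "dx": 0, "dy": -0.15, "dz": 0, "ax": 0, "ay": 0, "az": 0}

```text
time_s: 32.42
position: [0.5276, -0.0365, 0.0987]
tool_rot: [[-0.02, 0.002, 1.0], [-1.0, -0.001, -0.02], [0.0, -1.0, 0.002]]
ft_force: [0.9, 0.6, 4.3]
grip_width: 0.0208
```

>>> jog_arm:
  rows:
    - {"hand": 0.05, "dx": 0, "dy": -0.15, "dz": 0, "ax": 0, "ay": 0, "az": 0}
    - {"hand": 0.05, "dx": 0, "dy": -0.1, "dz": 0, "ax": 0, "ay": 0, "az": 0}
    - {"hand": 0.05, "dx": 0, "dy": 0, "dz": 0, "ax": 0, "ay": 0, "az": 0}
    - {"hand": 0.05, "dx": 0, "dy": 0, "dz": 0, "ax": 0, "ay": 0, "az": 0}
    - {"hand": 0.05, "dx": 0, "dy": 0, "dz": 0, "ax": 0, "ay": 0, "az": 0}

```text
time_s: 32.83
position: [0.5269, -0.0364, 0.1007]
tool_rot: [[-0.02, 0.0, 1.0], [-1.0, -0.0, -0.02], [0.0, -1.0, 0.0]]
ft_force: [0.1, -0.4, 3.7]
grip_width: 0.0207
```

>>> jog_arm:
  rows:
    - {"hand": 0.05, "dx": 0, "dy": -0.05, "dz": 0, "ax": 0, "ay": 0, "az": 0}
    - {"hand": 0.05, "dx": 0, "dy": -0.05, "dz": 0, "ax": 0, "ay": 0, "az": 0}
    - {"hand": 0.05, "dx": 0, "dy": 0, "dz": 0, "ax": 0, "ay": 0, "az": 0}
    - {"hand": 0.05, "dx": 0, "dy": 0, "dz": 0, "ax": 0, "ay": 0, "az": 0}
    - {"hand": 0.05, "dx": 0, "dy": 0, "dz": 0, "ax": 0, "ay": 0, "az": 0}

```text
time_s: 33.25
position: [0.5269, -0.0363, 0.1018]
tool_rot: [[-0.02, 0.0, 1.0], [-1.0, -0.0, -0.02], [0.0, -1.0, 0.0]]
ft_force: [0.7, -0.8, 3.4]
grip_width: 0.0207
```

>>> jog_arm:
  rows:
    - {"hand": 0.3, "dx": 0, "dy": 0, "dz": 0, "ax": 0, "ay": 0, "az": 0}
    - {"hand": 0.4, "dx": 0, "dy": 0, "dz": 0, "ax": 0, "ay": 0, "az": 0}
    - {"hand": 0.5, "dx": 0, "dy": 0, "dz": 0, "ax": 0, "ay": 0, "az": 0}
    - {"hand": 0.5, "dx": 0, "dy": 0, "dz": 0, "ax": 0, "ay": 0, "az": 0}
    - {"hand": 0.5, "dx": 0, "dy": 0, "dz": 0, "ax": 0, "ay": 0, "az": 0}

```text
time_s: 33.67
position: [0.5267, -0.0361, 0.1016]
tool_rot: [[-0.02, -0.001, 1.0], [-1.0, 0.0, -0.02], [-0.0, -1.0, -0.001]]
ft_force: [0.4, -0.9, -0.1]
grip_width: 0.0427
```

>>> jog_arm:
  rows:
    - {"hand": 0.5, "dx": 0, "dy": -1, "dz": 0, "ax": 0, "ay": 0, "az": 0}
    - {"hand": 0.5, "dx": 0, "dy": -2, "dz": 0, "ax": 0, "ay": 0, "az": 0}
    - {"hand": 0.5, "dx": 0, "dy": -3, "dz": 0, "ax": 0, "ay": 0, "az": 0}
    - {"hand": 0.5, "dx": 0, "dy": -4, "dz": 0, "ax": 0, "ay": 0, "az": 0}
    - {"hand": 0.5, "dx": 0, "dy": -4, "dz": 0, "ax": 0, "ay": 0, "az": 0}

```text
time_s: 34.08
position: [0.5262, -0.036, 0.243]
tool_rot: [[-0.02, -0.002, 1.0], [-1.0, 0.001, -0.02], [-0.001, -1.0, -0.002]]
ft_force: [0.9, -0.0, -1.0]
grip_width: 0.0429
```

```bash
python3 -c "
from h import *
s,im=wsnap('w12')
im=snap('scene','s2.png'); cv2.imwrite('pics/s2c.png',cv2.resize(im[190:310,280:460,::-1],(780,520),interpolation=cv2.INTER_CUBIC))"
```

```text
t 34.0833 p [ 0.5262 -0.036   0.243 ] h -1.16 qv 70.82 gw 0.0429 F [ 0.9 -0.  -1. ]
```

View pics/s2c.png

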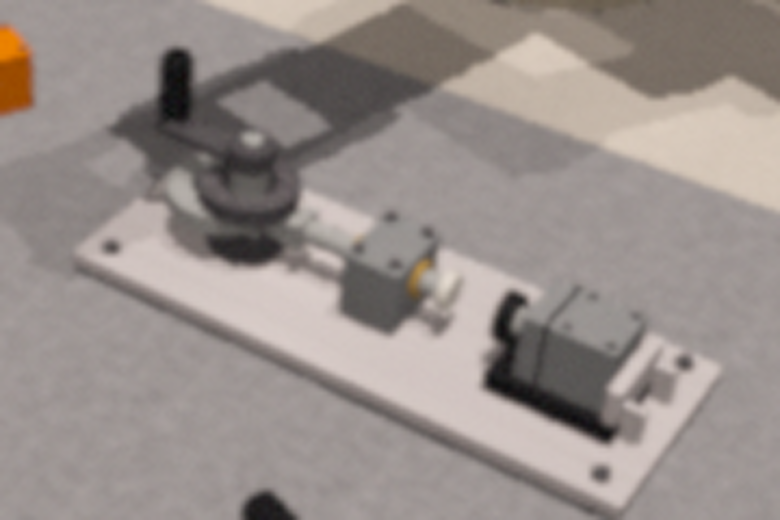

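View pics/w12.png

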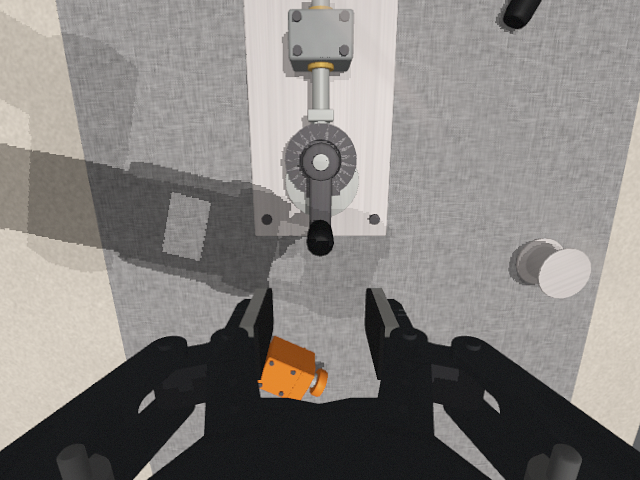

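The crank is up with its grip pointing straight away from the nest (grip at (320,238), hub at (320,162)). The ram is back and the switch is seated with its button out. I'll let the arm settle, then check the heights.

>>> jog_arm:
  rows:
    - {"hand": 0.5, "dx": 0, "dy": 0, "dz": 0, "ax": 0, "ay": 0, "az": 0}
    - {"hand": 0.5, "dx": 0, "dy": 0, "dz": 0, "ax": 0, "ay": 0, "az": 0}
    - {"hand": 0.5, "dx": 0, "dy": 0, "dz": 0, "ax": 0, "ay": 0, "az": 0}
    - {"hand": 0.5, "dx": 0, "dy": 0, "dz": 0, "ax": 0, "ay": 0, "az": 0}
    - {"hand": 0.5, "dx": 0, "dy": 0, "dz": 0, "ax": 0, "ay": 0, "az": 0}

```text
time_s: 34.6
position: [0.5267, -0.0362, 0.2409]
tool_rot: [[-0.02, -0.002, 1.0], [-1.0, 0.001, -0.02], [-0.001, -1.0, -0.002]]
ft_force: [-0.0, 0.5, -0.2]
grip_width: 0.0426
```

Run:
```python
from h import *
s,im=wsnap('w13'); c=cam('wrist',s)
a=cv2.convertScaleAbs(im[:,:,::-1],alpha=1.6,beta=20); cv2.imwrite('pics/w13c.png',cv2.resize(a[120:270,260:380],(480,600),interpolation=cv2.INTER_CUBIC))
t=snap('top','t2.png')
sc=cam('scene'); g=(280+175*180/780,190+53*120/520)
for z in(.1315,.141): 
    P=np.array([.5272,-.0368,z]); print(z,'expected scene px of grip top',proj(sc,P),'seen',g)
```

```text
t 34.6 p [ 0.5267 -0.0362  0.2409] h -1.16 qv 0.41 gw 0.0426 F [-0.   0.5 -0.2]
0.1315 expected scene px of grip top [[320.4568243  204.85574364]] seen (320.38461538461536, 202.23076923076923)
0.141 expected scene px of grip top [[320.58154629 201.92267183]] seen (320.38461538461536, 202.23076923076923)
```

View pics/w13c.png

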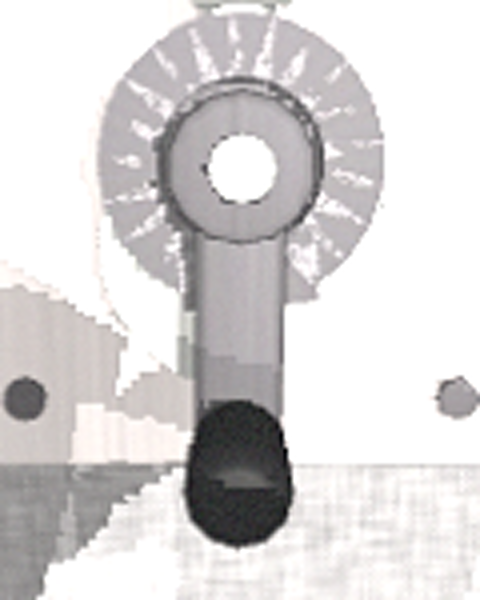

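View pics/t2.png

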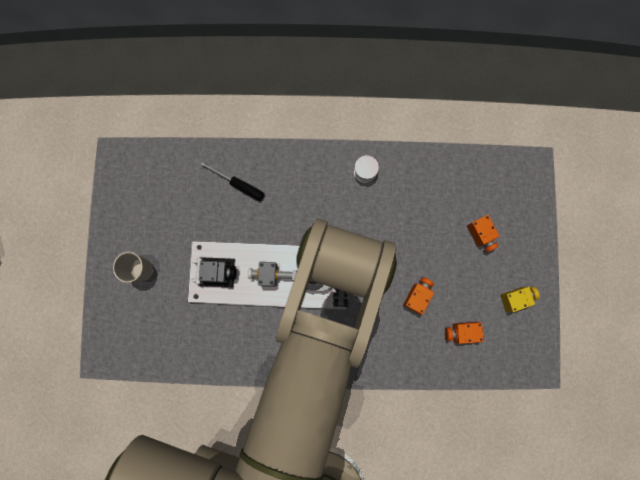

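The grip top is at its sprung-up height, the bystanders haven't moved, and the robot touches nothing. I'm handing the job in.

```bash
python3 -c "
from rig import job; print(job.close_job())"
```

```text
the job is handed in; nothing more can be done
None
```

I set the grey switch down in the nest with its button facing the ram, and at release its weight was on the nest floor. I then turned the crank clockwise with light pressure until the drive pin dropped in at about q = -0.2. I cranked two turns at about 1 rad/s over both heavy points, stopped at about 12.56 rad, let the crank spring up and let go. The job was handed in at about 34.7 s of the 72 s.

**Last checks:**
- **Crank and ram:** the grip points straight away from the nest. Its top in the scene view fits the sprung-up 141 mm (seen at row 202.2; 201.9 expected if up, 204.9 if down). The ram is back.
- **Switch:** it is seated, with the button out and facing the ram.
- **Bystanders and robot:** the bystanders look unmoved in the top view, and the robot stands clear with about zero wrist force.
- **Forces:** the highest force at the gripped handle was about 10 N sideways and 16 N upward.

**Not confirmed:**
- I saw no direct reading of how far the button went in. Both presses are inferred from the crank angle and the heavy-point force.
- Some two-view heights of single box and inner nest-rim corners disagreed by 10 mm or more. I relied on the measured sizes and the other points, which did agree.

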